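Press the loose handle rivets of the balm spatulas flush

TASK

Each spatula in the tool rack (there are two or three) has a brass rivet near the butt of its handle that has worked up and stands proud; press every one of them flush with the lever press. The handle has to go butt-first under the ram from the press's open front, so draw a spatula out by its handle, set it down, take it again nearer the blade, turn it round and slide it in over the bed until the rivet sits under the ram, then push the lever fully down and let it come back up. Leave all the spatulas lying in the aluminium tray, use only the press on the rivets and do not knock the timer or the marker about.

Things in the scene. Friction and masses are not known exactly. Their poses are not given: they have to be found in the camera images.
- press: Hand lever press, grey, fixed. Origin: on the table straight below the ram; x from its open front (robot side) to the column behind, y to the lever side, z up. Flat bed 110 mm wide, x = -130 to +85 mm, top 25 mm above the table, no stop or fence; column from x = +51 mm. Above the bed the head (y +-22 mm, from x = -18 mm back) spans z = 120 to 175 mm, lever pivot above it.
- ram_tip (a point): Centre of the flat round lower face (12 mm across) of the press ram, on the press's z axis. Lever up: 61 mm above the table, that is 20 mm above a handle lying on the bed (and 14 mm above its proud rivet). It goes 20 mm down and ends level with the handle's top, so a full stroke leaves the rivet flush.
- press_lever (a joint): Press lever, rad: 0 = up (a spring returns it when let go), 0.5 = fully down on its stop. Axis along the press's x, at y = -40, z = 205 mm; the arm reaches over the ram to the +y side, 0.35 rad above level when up, 0.15 rad below level when down. The ram moves 40 mm per rad. Pushing the grip down takes some 2 to 4 N empty, about 10 N while a rivet goes in.
- lever_grip (a point): Middle of the upper side of the lever's black round grip (22 mm thick, 64 mm long, along the arm), 152 mm from the lever's axis. About 267 mm above the table when up, 193 mm when fully down.
- rack: Plywood tool rack, fixed, on the left table (1 mm higher). Origin: on that table under its middle; x from front (robot side) to back, y left. Floor board 6 mm thick with a ledge to x = -110 mm; 3 lanes 56 to 64 mm wide, middles at y = +64, 0, -64 mm, closed at the back, cover board over x = -80 to -10 mm, z = 30 to 38 mm (24 mm clear below). Spatulas lie blade inwards; some 85 mm of handle stands out; pull 135 mm forward to clear.
- tray: Shallow aluminium tray, 290 x 235 mm outside, wall 3 mm, rim 22 mm and inner floor 3 mm above the table, fixed. Origin: on the table under its middle; x along its 290 mm length, y across.
- spatula_a: Cranked spatula, 215 mm long, 0.11 kg: wooden handle on a steel tang, 130 x 24 x 16 mm, flat above and below, short neck, steel blade 26 mm wide, 2 to 3 mm thick, undersides level. Origin: on the underside where handle and neck meet; x points to the blade (butt at x = -130, tip at +85 mm), z up, loose rivet on top. Balances near x = -45 mm. May be absent.
- rivet_a (a joint): How far the loose brass rivet of spatula_a has been pressed in, m: 0 = stands 6 mm proud of the handle, 0.006 = flush. It is 8 mm across, on the handle's centre line 20 mm from the butt (x = -110 mm), and takes about 25 N to move.
- rivet_a_top (a point): Middle of the upper face of that loose rivet of spatula_a.
- butt_a (a point): Middle of the butt end of spatula_a's handle, 8 mm above its underside.
- tip_a (a point): Blade tip of spatula_a.
- spatula_b: Cranked spatula, 215 mm long, 0.11 kg: wooden handle on a steel tang, 130 x 24 x 16 mm, flat above and below, short neck, steel blade 26 mm wide, 2 to 3 mm thick, undersides level. Origin: on the underside where handle and neck meet; x points to the blade (butt at x = -130, tip at +85 mm), z up, loose rivet on top. Balances near x = -45 mm. May be absent.
- rivet_b (a joint): How far the loose brass rivet of spatula_b has been pressed in, m: 0 = stands 6 mm proud of the handle, 0.006 = flush. It is 8 mm across, on the handle's centre line 27 mm from the butt (x = -103 mm), and takes about 25 N to move.
- rivet_b_top (a point): Middle of the upper face of that loose rivet of spatula_b.
- butt_b (a point): Middle of the butt end of spatula_b's handle, 8 mm above its underside.
- tip_b (a point): Blade tip of spatula_b.
- spatula_c: Cranked spatula, 215 mm long, 0.11 kg: wooden handle on a steel tang, 130 x 24 x 16 mm, flat above and below, short neck, steel blade 26 mm wide, 2 to 3 mm thick, undersides level. Origin: on the underside where handle and neck meet; x points to the blade (butt at x = -130, tip at +85 mm), z up, loose rivet on top. Balances near x = -45 mm. May be absent.
- rivet_c (a joint): How far the loose brass rivet of spatula_c has been pressed in, m: 0 = stands 6 mm proud of the handle, 0.006 = flush. It is 8 mm across, on the handle's centre line 34 mm from the butt (x = -96 mm), and takes about 25 N to move.
- rivet_c_top (a point): Middle of the upper face of that loose rivet of spatula_c.
- butt_c (a point): Middle of the butt end of spatula_c's handle, 8 mm above its underside.
- tip_c (a point): Blade tip of spatula_c.
- timer: White round kitchen timer with a red bar on its dial, 64 mm across, 38 mm tall, bystander behind the press and tray; origin under its middle.
- marker_pen: Felt marker, 132 mm long, 16 mm thick, bystander lying in front of the press; origin under its middle.

How it is judged:
By the outcome, as a careful person would: the job done as asked, in the order asked, and still so for the second after the job is handed in, with the robot touching nothing.
Of spatula_a, spatula_b, spatula_c only 2 to 3 are there at a start; the rules pass over those that are not, and their reading is None.
At some moment in a run one of spatula_a, spatula_b, spatula_c may be knocked a few centimetres aside while the robot is not near it.
Once in a run the grip may slacken for a moment while it holds something.
It also fails if it takes over 210 s, if anything falls off the work surface, if the arm or the gripper's body presses on something with over 40 N, if the wrist force passes 120 N, or if a joint passes its speed limit or range.

ROBOT

A 7-joint arm with a two-finger parallel gripper is mounted at the origin on a cart in front of the work surface, level with it; the furniture and walls round the work are solid. World frame = base frame: x ahead of the robot, y to its left, z up, the work surface at z = 0. Lengths are in m, angles in rad, forces in N, time in s.
With the tool pointing down it reaches from about 0.4 to 0.85 m from the base axis. Payload 4.5 kg.
Tool frame: the origin (TCP) lies midway between the tips of the shut fingers; the grasp point (between the pads) lies behind it (r.grip_point_offset is the z of the grasp point in the tool frame, in m); z points along the fingers, y is the line along which they close (so a half turn about z gives the same grasp; the last joint's range is limited). The gripper opens to 88 mm and grips with 3 to 60 N. Pads are 18 mm wide; open, the fingers measure 123 mm over their backs; the gripper's body (75 mm by 187 mm) begins 45 mm behind the grasp point.
Start: joints at [-1.224, 0.689, -0.195, 1.565, 0.157, 0.902, -0.215], TCP at [0.192, 0.595, 0.215] pointing down, gripper open.
Joint ranges: [-3.01, 3.01], [-0.46, 2.08], [-1.47, 1.51], [0.13, 2.56], [-1, 4.14], [0.04, 2.09], [-2.66, 2.66]. Speed limits (rad/s): [2.57, 2.57, 3.14, 3.14, 3.14, 3.14, 3.14].

INTERFACE

Orientations are given as a unit quaternion [x, y, z, w].
In Python, from plant import r, optics, workorder gives the robot as it stands.
- The arm moves only by the shell command python3 -m creep 'ROWS' [FORCE]. ROWS is JSON, a list of rows, each an object of numbers: "grip": the gripper command: -1 is shut, 1 is fully open, values between are in proportion; "tx", "ty", "tz": the shift along the tool's x, y, z in cm; "spin": the turn about the tool's z in degrees. In form: [{"grip": .., "tx": .., "ty": .., "tz": .., "spin": ..}, ...]. A call has 1 to 8 rows; each row shifts and turns the commanded pose from where the row before left it, along the tool's axes as they then stand; what a row does not reach is not made up. A row lasts 1/12 s, in which the tool goes at most 41.7 mm and 7.16 degrees, less where a joint would pass 70% of its speed; a pose out of reach is approached as far as the arm can. A call with a gripper value outside its range is refused whole. The fingers move at their own pace and stop on an object; FORCE is the grip in N (left out, the last holds). Time passes only in rows, so rows that do not move let the fingers close. It gives the time, the measured TCP pose, the force, the opening and the grip force at its end, in the units of the state.
- r.get_state(): the state, without advancing time (a new reading comes with each control period).
- optics.snapshot(name): name is "side" or "top"; returns (picture, depth): 420x560x3 uint8, red, green, blue; 420x560 float32, m along the optical axis (not along the pixel's ray), 0 where there is no reading.
- optics.get_calibration(name): a dict with "fx", "fy", "cx", "cy" (pixels), "extrinsics" (4x4, takes a point from world to camera coordinates). Camera axes: x right, y down, z forward; pixel columns grow to the right and rows downward; lengths in m; the calibration is good to about 2 mm. A picture is of the moment at which its call begins. get_calibration takes no time and is no camera call.
- workorder.finish_job(): hands the job in; it is judged then, once.
The state is a dict: "clock": time; "q": joint angles; "qd": joint speeds; "joint_torque": joint torques, N m; "tool_pos": TCP position; "eef_rot": TCP orientation; "contact_force": force on the tool from outside, world axes, zero at the start; "moment": the same for the moment, N m; "opening": opening from 0.0 (shut) to 1.0 (fully open); "finger_force": force on a finger pad.
Only numpy, scipy, OpenCV 4.12 (cv2) and the standard library are available. Lean on these libraries where they do the work, as an engineer would, in place of code of your own. Each camera call takes 0.05 s, during which the arm holds its last target. There are 200 camera calls.

## Working session

There is one attempt and no reset: what is moved stays moved. The work goes in short steps, Python scripts to look and compute and a shell command to move; the robot and the scene stay as the last step left them, time stands still between calls to the robot, and variables do not carry over. Pictures are saved under pics/ and viewed, at most 14 in all, crops included, and the job is handed in when it is done.

```bash
ls; mkdir -p pics; cat > h.py <<'E'
import numpy as np, cv2
from plant import r, optics, workorder
from scipy.spatial.transform import Rotation as R
def snap(n,f=None):
    p,d=optics.snapshot(n)
    if f: cv2.imwrite('pics/'+f,p[:,:,::-1])
    return p,d
def pts(n,d):
    c=optics.get_calibration(n); v,u=np.mgrid[:420,:560]
    P=np.stack([(u-c['cx'])/c['fx']*d,(v-c['cy'])/c['fy']*d,d,np.ones_like(d)],-1)
    W=P@np.linalg.inv(c['extrinsics']).T
    W=W[...,:3]; W[d==0]=np.nan; return W
def ray(n,u,v,z):
    c=optics.get_calibration(n); E=np.linalg.inv(c['extrinsics'])
    D=E[:3,:3]@np.array([(u-c['cx'])/c['fx'],(v-c['cy'])/c['fy'],1]); o=E[:3,3]
    return o+D*(z-o[2])/D[2]
def st():
    s=r.get_state(); M=R.from_quat(s['eef_rot']).as_matrix()
    print('t',round(s['clock'],2),'p',np.round(s['tool_pos'],4),'F',np.round(s['contact_force'],1),'open',round(s['opening'],3),'ff',s['finger_force'],'q',np.round(s['q'],2));print(np.round(M,3)); return s,M
E
python3 - <<'E'
from h import *
print(r.grip_point_offset); st()
for n in('top','side'):
    snap(n,n+'0.png'); print(np.round(np.linalg.inv(optics.get_calibration(n)['extrinsics']),3), optics.get_calibration(n)['fx'])
E
```

```text
pics
-0.0187
t 0.0 p [0.1922 0.594  0.2141] F [-0.6  0.4 -0.6] open 0.997 ff 0.0 q [-1.22  0.69 -0.19  1.57  0.16  0.9  -0.22]
[[-0.952  0.308 -0.   ]
 [ 0.308  0.952 -0.002]
 [-0.    -0.002 -1.   ]]
[[ 0.022 -0.998  0.065  0.468]
 [-1.    -0.022 -0.002 -0.   ]
 [ 0.003 -0.065 -0.998  1.452]
 [ 0.     0.     0.     1.   ]] 403.7446911095938
[[ 0.816 -0.395  0.423 -0.134]
 [-0.578 -0.535  0.616 -0.981]
 [-0.017 -0.747 -0.665  1.218]
 [ 0.     0.     0.     1.   ]] 486.6924799584193
```

View pics/top0.png

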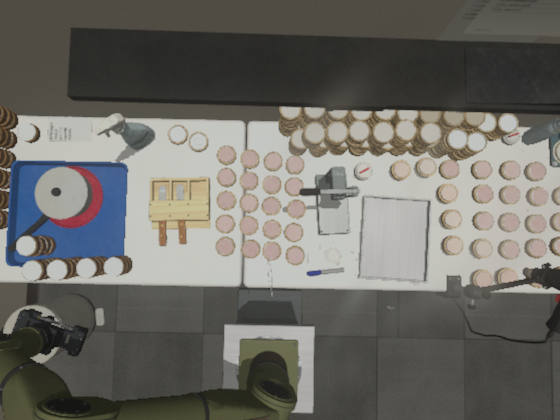

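View pics/side0.png

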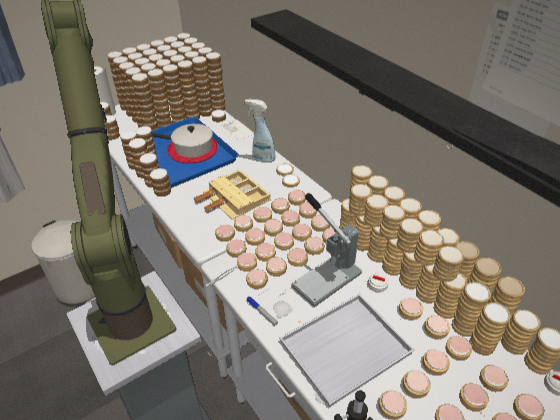

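The top view shows two spatulas, with handles near (163,232) and (182,232). The rack is at (180,203), the press at (333,195) with its lever to the left, the tray at (394,238) and the marker at (325,272). Cookies stand all round them.

```bash
python3 - <<'E'
from h import *
p,d=snap('top'); W=pts('top',d)
cv2.imwrite('pics/crop1.png',cv2.resize(p[150:290,140:440,::-1],None,fx=2.66,fy=2.66,interpolation=cv2.INTER_CUBIC))
hsv=cv2.cvtColor(p,cv2.COLOR_RGB2HSV)
m=cv2.inRange(hsv,(5,140,60),(20,255,220)); m[:,:145]=0;m[:205]=0;m[250:]=0;m[:,200:]=0
n,l,s,c=cv2.connectedComponentsWithStats(m)
for i in range(1,n):
    if s[i,4]>30:
        (cx,cy),sz,a=cv2.minAreaRect(np.argwhere(l==i)[:,::-1].astype(np.float32)); 
        print('handle',s[i],np.round([cx,cy,*sz,a],1), np.round(ray('top',cx,cy,.023),3), 'zmed',np.nanmedian(W[l==i][:,2]))
# heights
for nm,(x0,x1,y0,y1) in dict(bed=(318,350,203,234),tray=(362,428,200,278),tableL=(225,240,265,280),cook=(220,305,150,260)).items():
    q=W[y0:y1,x0:x1]; print(nm,np.nanpercentile(q[...,2],[5,50,95]).round(4))
def comp(box,z0,z1,zz):
    x0,x1,y0,y1=box; mm=np.zeros(d.shape,np.uint8); q=W[y0:y1,x0:x1,2]; mm[y0:y1,x0:x1]=(q>z0)&(q<z1)
    rc=cv2.minAreaRect(np.argwhere(mm)[:,::-1].astype(np.float32)); b=cv2.boxPoints(rc)
    print([np.round(ray('top',u,v,zz)[:2],3).tolist() for u,v in b], np.round(ray('top',*rc[0],zz),3),rc[1:])
comp((310,356,170,240),.018,.032,.025)
comp((355,432,190,286),.012,.03,.022)
comp((145,215,172,232),.025,.055,.039)
E
```

```text
bed [0.0029 0.0244 0.0297]
tray [-0.0027  0.0027  0.0097]
tableL [-0.0042  0.0011  0.0062]
cook [-0.0035  0.0234  0.0339]
[[0.695, -0.149], [0.706, -0.292], [0.486, -0.306], [0.476, -0.164]] [ 0.59  -0.228  0.025] ((61.936607360839844, 40.37348937988281), 86.90594482421875)
[[0.324, -0.309], [0.622, -0.324], [0.613, -0.567], [0.316, -0.549]] [ 0.468 -0.437  0.022] ((68.40547180175781, 84.4557113647461), 3.301865816116333)
[[0.473, 0.428], [0.663, 0.436], [0.667, 0.228], [0.478, 0.222]] [0.57  0.329 0.039] ((58.99999237060547, 53.99999237060547), 0.0)
```

View pics/crop1.png

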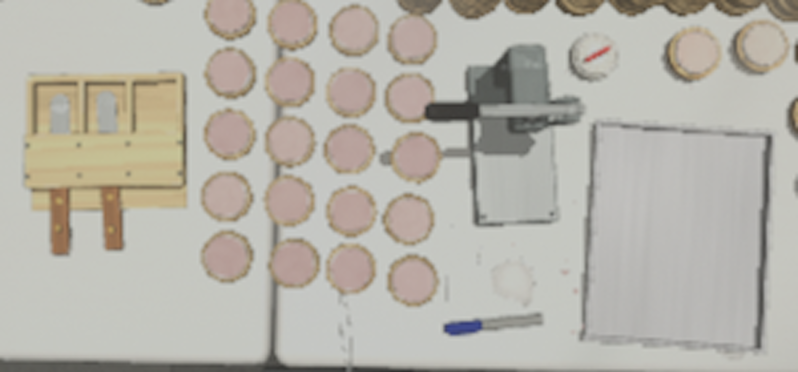

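Crop: handles span crop pixels (60,188–253) and (112,187–248), the right lane is empty, and the press bed's front corners are at (476,224) and (555,221). Next I need finer measurements of the press and handles.

```bash
python3 - <<'E'
from h import *
p,d=snap('top'); W=pts('top',d); s,ds=snap('side')
def up(a,x0,x1,y0,y1,w,h): return cv2.resize(a[y0:y1,x0:x1,::-1],(w,h),interpolation=cv2.INTER_CUBIC)
A=up(p,300,370,165,240,373,400); B=up(s,285,365,185,305,400,600)
C=up(p,145,215,190,250,373,200*1)  # rack
L=np.vstack([A,C]); cv2.imwrite('pics/comp1.png',np.hstack([L,B]))
hsv=cv2.cvtColor(p,cv2.COLOR_RGB2HSV); print(hsv[232,160:166].tolist(), hsv[225,180:185].tolist())
Z=cv2.inRange(hsv,(0,90,40),(14,255,200)); Z[:,:150]=0;Z[:,200:]=0;Z[:218]=0;Z[250:]=0
n,l,S,c=cv2.connectedComponentsWithStats(Z)
for i in range(1,n):
    if S[i,4]>25:
        q=np.argwhere(l==i)[:,::-1].astype(np.float32); vx,vy,x0,y0=cv2.fitLine(q,cv2.DIST_L2,0,.01,.01).ravel()
        v0,v1=q[:,1].min()-.5,q[:,1].max()+.5
        e=[ray('top',x0+vx/vy*(v-y0),v,.023) for v in(v0,v1)]
        print(S[i],'far',e[0].round(3),'butt',e[1].round(3),'wid px',S[i,4]/(v1-v0),np.nanmedian(W[l==i][:,2]))
# bed front part
g=hsv[195:245,300:365]; print(hsv[220,312:356,2].tolist()); print(hsv[226:242,333,2].tolist())
E
```

```text
[[13, 117, 148], [13, 116, 145], [13, 115, 146], [13, 114, 152], [14, 116, 156], [14, 89, 138]] [[16, 117, 155], [16, 120, 160], [15, 119, 156], [14, 117, 159], [14, 95, 147]]
[159 221   7  24 120] far [0.511 0.387 0.023] butt [0.427 0.383 0.023] wid px 5.0 0.022363273079342494
[179 220   7  24 115] far [0.516 0.322 0.023] butt [0.432 0.311 0.023] wid px 4.791666666666667 0.022410387082183236
[199, 199, 199, 199, 173, 119, 97, 163, 190, 189, 188, 186, 185, 184, 185, 185, 183, 184, 185, 185, 185, 185, 184, 184, 182, 182, 180, 181, 182, 181, 182, 182, 182, 182, 182, 180, 159, 176, 199, 199, 199, 199, 199, 199]
[185, 185, 184, 185, 184, 184, 187, 160, 171, 199, 199, 199, 198, 198, 199, 195]
```

View pics/comp1.png

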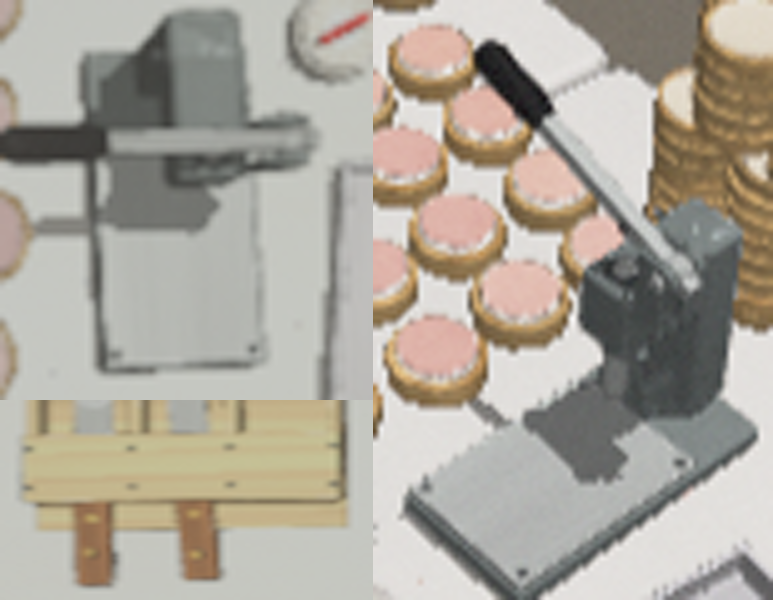

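Composite: the press bed has clear left, right and front edges, the ram tip shows in the side view near (333,264), and each handle carries two rivets. Now I'll fit the bed edges to sub-pixel and check the result against the depth and the ram.

```bash
python3 - <<'E'
from h import *
p,d=snap('top'); W=pts('top',d)
g=cv2.cvtColor(p,cv2.COLOR_RGB2GRAY).astype(float)
def dip(a,i0): # centroid of darkness
    w=np.clip(178-a,0,None); return i0+(w*np.arange(len(a))).sum()/w.sum() if w.sum()>8 else None
Lp=[(dip(g[v,314:324],314),v) for v in range(212,231)]
Rp=[(dip(g[v,343:354],343),v) for v in range(206,229)]
Fp=[(u,dip(g[229:238,u],229)) for u in range(323,345)]
import math
def fit(P,horiz):
    P=np.array([q for q in P if q[0] is not None and q[1] is not None]); i,j=(0,1) if horiz else (1,0)
    k=np.polyfit(P[:,i],P[:,j],1); print(len(P),k.round(4),np.std(P[:,j]-np.polyval(k,P[:,i])).round(2)); return k
l=fit(Lp,0);rr=fit(Rp,0);f=fit(Fp,1)
for z in(.025,):
    a=[ray('top',np.polyval(l,v),v,z)for v in(212,230)];b=[ray('top',np.polyval(rr,v),v,z)for v in(206,228)];c=[ray('top',u,np.polyval(f,u),z)for u in(323,344)]
    print('L',np.round(a,4),math.degrees(math.atan2(*(a[0]-a[1])[[1,0]])));print('R',np.round(b,4),math.degrees(math.atan2(*(b[0]-b[1])[[1,0]])));print('F',np.round(c,4),math.degrees(math.atan2(*(c[0]-c[1])[[0,1]])))
# head top/column from depth: points z .12-.19
for lo,hi in((.165,.185),(.018,.032)):
    q=W[160:240,312:356].reshape(-1,3); q=q[(q[:,2]>lo)&(q[:,2]<hi)]; rc=cv2.minAreaRect(q[:,:2].astype(np.float32)); print(lo,len(q),np.round(cv2.boxPoints(rc),3).tolist())
s,ds=snap('side'); Ws=pts('side',ds)
print('ram side',ray('side',333,263.5,.061).round(4)); print(np.round(Ws[255:266,330:338,2],3)); print(np.round(Ws[262,330:338],3).tolist())
# lever grip black
hs=cv2.cvtColor(p,cv2.COLOR_RGB2HSV); m=(hs[...,2]<70); m[:,:296]=0;m[:,325:]=0;m[:185]=0;m[200:]=0
q=np.argwhere(m); print('grip',q.min(0),q.max(0),q.mean(0),np.nanmedian(W[m],0).round(3))
print('marker',[(x,y,ray('top',x,y,.01).round(3)[:2].tolist()) for x,y in((307,273),(344,270))])
print('table front', ray('top',300,291,0).round(3), ray('top',180,286,0).round(3))
E
```

```text
19 [6.880000e-02 3.027988e+02] 0.17
20 [6.480000e-02 3.337257e+02] 0.19
22 [-5.83000e-02  2.52701e+02] 0.1
L [[ 0.5533 -0.1604  0.025 ]
 [ 0.4897 -0.1657  0.025 ]] 4.777615956882339
R [[ 0.5769 -0.2653  0.025 ]
 [ 0.4991 -0.2712  0.025 ]] 4.276347937115449
F [[ 0.4764 -0.1813  0.025 ]
 [ 0.4824 -0.2554  0.025 ]] -4.579875482872225
0.165 407 [[0.5849999785423279, -0.19200000166893005], [0.5979999899864197, -0.25], [0.6990000009536743, -0.22699999809265137], [0.6859999895095825, -0.16899999976158142]]
0.018 1225 [[0.47600001096725464, -0.164000004529953], [0.4860000014305115, -0.3100000023841858], [0.7179999947547913, -0.2930000126361847], [0.7080000042915344, -0.14800000190734863]]
ram side [ 0.6098 -0.2113  0.061 ]
[[-0.     0.115  0.12   0.126  0.129  0.135  0.13   0.13 ]
 [ 0.002  0.105  0.11   0.122  0.126  0.126  0.125  0.023]
 [-0.001  0.098  0.1    0.104  0.1    0.102  0.019  0.011]
 [ 0.015  0.095  0.095  0.101  0.101  0.096  0.019  0.019]
 [ 0.022  0.096  0.092  0.092  0.097  0.095  0.021  0.019]
 [ 0.021  0.086  0.086  0.092  0.089  0.086  0.021  0.019]
 [ 0.019  0.084  0.083  0.087  0.086  0.085  0.021  0.016]
 [ 0.023  0.081  0.083  0.081  0.081  0.078  0.023  0.057]
 [ 0.029  0.075  0.073  0.079  0.075  0.022  0.022  0.044]
 [ 0.02   0.065  0.066  0.07   0.07   0.018  0.02   0.043]
 [ 0.023  0.064  0.067  0.061  0.066  0.019  0.021  0.043]]
[[0.63, -0.175, 0.023], [0.596, -0.216, 0.081], [0.597, -0.219, 0.083], [0.601, -0.22, 0.081], [0.604, -0.221, 0.081], [0.608, -0.222, 0.078], [0.647, -0.187, 0.023], [0.627, -0.211, 0.057]]
grip [188 300] [194 319] [191.44247788 309.86725664] [ 0.599 -0.111  0.266]
marker [(307, 273, [0.337, -0.128]), (344, 270, [0.35, -0.259])]
table front [ 0.272 -0.105  0.   ] [0.28  0.322 0.   ]
```

```bash
cat >> h.py <<'E'
def plan(x,y,z,yaw,full=False):
    """yaw (deg) wanted for tool x in world (mod 180 unless full)"""
    s,M=st(); cur=np.degrees(np.arctan2(M[1,0],M[0,0])); d=yaw-cur; m=360 if full else 180
    d=(d+m/2)%m-m/2
    M2=M@R.from_euler('z',-d,degrees=True).as_matrix()
    t=M2.T@(np.array([x,y,z])-s['tool_pos'])*100
    print('cur yaw %.1f spin %.1f then t(cm)'%(cur,-d),t.round(2))
E
python3 - <<'E'
from h import *
plan(.463,.385,.10,2.7)
E
```

```text
t 0.35 p [0.1923 0.5946 0.2148] F [ 0.3  0.3 -0.6] open 1.0 ff 0.0 q [-1.22  0.69 -0.19  1.57  0.16  0.9  -0.22]
[[-0.951  0.308 -0.   ]
 [ 0.308  0.951 -0.   ]
 [-0.    -0.    -1.   ]]
cur yaw 162.1 spin -20.6 then t(cm) [-26.06 -22.21  11.48]
```

```bash
python3 -m creep '[{"grip":0.1,"spin":-7},{"spin":-7,"grip":0.1},{"spin":-6.6,"grip":0.1},{"tx":-2.9,"ty":-2.5,"grip":0.1},{"tx":-2.9,"ty":-2.5,"grip":0.1},{"tx":-2.9,"ty":-2.5,"grip":0.1},{"tx":-2.9,"ty":-2.5,"grip":0.1},{"tx":-2.9,"ty":-2.5,"grip":0.1}]' 40; python3 -m creep '[{"tx":-2.9,"ty":-2.5,"grip":0.1},{"tx":-2.9,"ty":-2.5,"grip":0.1},{"tx":-2.9,"ty":-2.5,"grip":0.1},{"tx":-2.9,"ty":-2.2,"grip":0.1},{"tz":3.5,"grip":0.1},{"tz":3.5,"grip":0.1},{"tz":3.5,"grip":0.1},{"grip":0.1}]'; python3 - <<'E'
from h import *
plan(.463,.385,.005,2.7)
E
```

```text
t 0.35 p [0.1923 0.5946 0.2148] F [ 0.3  0.3 -0.6] open 1.0 ff 0.0 q [-1.22  0.69 -0.19  1.57  0.16  0.9  -0.22]
[[-0.951  0.308 -0.   ]
 [ 0.308  0.951 -0.   ]
 [-0.    -0.    -1.   ]]
cur yaw 162.1 spin -20.6 then t(cm) [-26.06 -22.2   20.98]$[0]: bad value
$[0]: bad value
```

```bash
python3 -m creep '[{"grip":0.1,"tx":0,"ty":0,"tz":0,"spin":-7},{"grip":0.1,"tx":0,"ty":0,"tz":0,"spin":-7},{"grip":0.1,"tx":0,"ty":0,"tz":0,"spin":-6.6},{"grip":0.1,"tx":-2.9,"ty":-2.5,"tz":0,"spin":0},{"grip":0.1,"tx":-2.9,"ty":-2.5,"tz":0,"spin":0},{"grip":0.1,"tx":-2.9,"ty":-2.5,"tz":0,"spin":0}]' 40;  python3 - <<'E'
from h import *
plan(.463,.385,.005,2.7)
E
```

```text
clock: 0.85
tool_pos: [0.2832, 0.5233, 0.2149]
eef_rot: [-0.024, 1.0, 0.0, -0.0]
contact_force: [0.6, -0.6, 0.3]
opening: 0.572
finger_force: 0.0
t 0.85 p [0.2832 0.5233 0.2149] F [ 0.6 -0.6  0.3] open 0.572 ff 0.0 q [-0.97  0.66 -0.31  1.66  0.25  0.87  0.23]
[[-0.999 -0.049 -0.   ]
 [-0.049  0.999  0.   ]
 [ 0.     0.    -1.   ]]
cur yaw -177.2 spin 0.1 then t(cm) [-17.31 -14.66  20.98]
```

```bash
python3 -m creep '[{"grip":0.1,"tx":-2.9,"ty":-2.5,"tz":0,"spin":0},{"grip":0.1,"tx":-2.9,"ty":-2.5,"tz":0,"spin":0},{"grip":0.1,"tx":-2.9,"ty":-2.5,"tz":1,"spin":0},{"grip":0.1,"tx":-2.9,"ty":-2.5,"tz":2,"spin":0},{"grip":0.1,"tx":-2.9,"ty":-2.5,"tz":2,"spin":0},{"grip":0.1,"tx":-2.8,"ty":-2.2,"tz":2,"spin":0},{"grip":0.1,"tx":0,"ty":0,"tz":3,"spin":0},{"grip":0.1,"tx":0,"ty":0,"tz":0,"spin":0}]';  python3 - <<'E'
from h import *
plan(.463,.385,.005,2.7)
p,d=snap('side'); cv2.imwrite('pics/s1.png',cv2.resize(p[120:270,150:300,::-1],None,fx=4,fy=4,interpolation=cv2.INTER_CUBIC))
E
```

```text
clock: 1.52
tool_pos: [0.4607, 0.3813, 0.1115]
eef_rot: [-0.021, 1.0, -0.004, -0.003]
contact_force: [-1.2, -0.1, 0.3]
opening: 0.548
finger_force: 0.0
t 1.52 p [0.4607 0.3813 0.1115] F [-1.2 -0.1  0.3] open 0.548 ff 0.0 q [-0.61  0.8  -0.29  1.73  0.33  0.67  0.53]
[[-0.999 -0.041 -0.005]
 [-0.041  0.999 -0.008]
 [ 0.005 -0.007 -1.   ]]
cur yaw -177.6 spin -0.3 then t(cm) [-0.3   0.44 10.65]
```

View pics/s1.png

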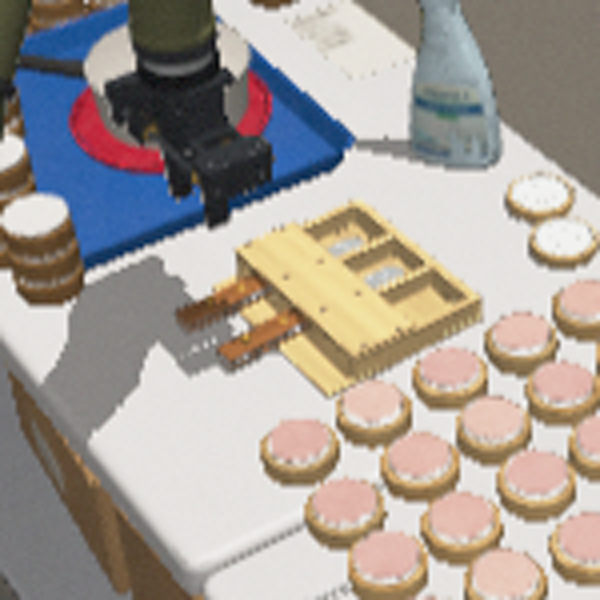

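The gripper hangs over the left handle (butt at crop (185,318)), and both handles are in place. I'll descend and grip.

```bash
python3 -m creep '[{"grip":0.1,"tx":-0.3,"ty":0.4,"tz":3,"spin":0},{"grip":0.1,"tx":0,"ty":0,"tz":3,"spin":0},{"grip":0.1,"tx":0,"ty":0,"tz":2.6,"spin":0},{"grip":0.1,"tx":0,"ty":0,"tz":2,"spin":0},{"grip":0.1,"tx":0,"ty":0,"tz":0,"spin":0}]'; python3 -m creep '[{"grip":-1,"tx":0,"ty":0,"tz":0,"spin":0},{"grip":-1,"tx":0,"ty":0,"tz":0,"spin":0},{"grip":-1,"tx":0,"ty":0,"tz":0,"spin":0},{"grip":-1,"tx":0,"ty":0,"tz":0,"spin":0},{"grip":-1,"tx":0,"ty":0,"tz":0,"spin":0}]' 45
```

```text
clock: 1.98
tool_pos: [0.4603, 0.3916, 0.0085]
eef_rot: [-0.025, 1.0, -0.001, -0.002]
contact_force: [-0.3, -0.9, -0.1]
opening: 0.55
finger_force: 0.0
clock: 2.4
tool_pos: [0.4637, 0.3915, 0.0117]
eef_rot: [-0.023, 1.0, 0.001, 0.001]
contact_force: [-0.4, -0.6, -0.1]
opening: 0.195
finger_force: 0.0
```

```bash
python3 - <<'E'
from h import *
s,M=st()
p,d=snap('side'); q,_=snap('top'); a=cv2.resize(p[170:245,170:245,::-1],(480,480),interpolation=cv2.INTER_CUBIC); b=cv2.resize(q[185:260,145:195,::-1],(320,480),interpolation=cv2.INTER_CUBIC); cv2.imwrite('pics/s2.png',np.hstack([a,b]))
E
```

```text
t 2.4 p [0.4637 0.3915 0.0117] F [-0.4 -0.6 -0.1] open 0.195 ff 0.0 q [-0.65  0.96 -0.22  1.75  0.4   0.48  0.48]
[[-0.999 -0.047  0.001]
 [-0.047  0.999  0.002]
 [-0.002  0.001 -1.   ]]
```

View pics/s2.png

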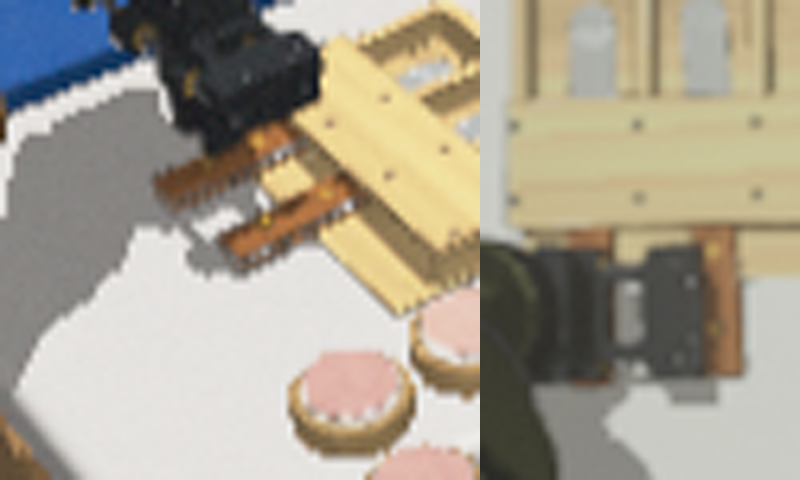

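```bash
python3 -m creep '[{"grip":-1,"tx":0,"ty":0,"tz":0,"spin":0},{"grip":-1,"tx":0,"ty":0,"tz":0,"spin":0},{"grip":-1,"tx":0,"ty":0,"tz":0,"spin":0}]'; python3 - <<'E'
from h import *
p,d=snap('side');W=pts('side',d); q,dq=snap('top');Wq=pts('top',dq)
# dark gripper points cross-section by height from side cam
for lo,hi in((.0,.03),(.03,.05),(.05,.07),(.07,.1),(.1,.14)):
    m=(W[...,2]>lo)&(W[...,2]<hi)&(p.max(-1)<70)&(abs(W[...,0]-.46)<.09)&(abs(W[...,1]-.39)<.13); w=W[m]
    if len(w): print(lo,len(w),np.nanpercentile(w[:,0],[3,97]).round(3),np.nanpercentile(w[:,1],[3,50,97]).round(3))
m=(Wq[...,2]>.05)&(abs(Wq[...,0]-.46)<.06)&(Wq[...,1]>.28)&(Wq[...,1]<.5)&(Wq[...,2]<.16); w=Wq[m]; print('top',w[:,1].min(),np.nanpercentile(w,[3,97],axis=0).round(3))
E
```

```text
clock: 2.75
tool_pos: [0.4631, 0.3909, 0.0103]
eef_rot: [-0.023, 1.0, 0.0, -0.0]
contact_force: [-0.6, 0.5, 0.2]
opening: 0.003
finger_force: 0.0
0.0 1 [0.471 0.471] [0.397 0.397 0.397]
0.03 10 [0.451 0.459] [0.375 0.386 0.401]
0.05 18 [0.448 0.457] [0.372 0.383 0.399]
0.07 10 [0.441 0.468] [0.31  0.376 0.393]
0.1 315 [0.426 0.493] [0.297 0.332 0.471]
top 0.2993766059646046 [[0.436 0.301 0.115]
 [0.5   0.366 0.152]]
```

```bash
python3 - <<'E'
from h import *
p,d=snap('side');W=pts('side',d)
a=cv2.resize(p[185:225,185:225,::-1],(560,560),interpolation=cv2.INTER_NEAREST); cv2.imwrite('pics/s3.png',a)
for v in range(194,216): print(v,' '.join('%4.0f,%3.0f'%(W[v,u,1]*1000,W[v,u,2]*1000) for u in range(198,214,1)))
s,M=st()
E
```

```text
194  426,  3  422,  4  420,  4  383, 34  387, 28  392, 22  391, 21  382, 26  379, 27  384, 21  380, 23  371, 28  375, 22  373, 23  377, 17  376, 15
195  425, -1  391, 26  394, 21  381, 31  383, 28  386, 22  383, 23  379, 24  384, 18  379, 21  371, 26  376, 19  376, 17  373, 17  377, 12  376, 11
196  384, 29  386, 26  398, 14  382, 25  386, 20  377, 26  376, 25  375, 23  378, 18  371, 22  379, 14  375, 15  370, 17  373, 13  371, 13  371, 10
197  383, 26  388, 20  381, 24  381, 21  380, 20  378, 20  370, 25  377, 17  372, 19  373, 16  373, 14  375, 11  374,  9  376,  5  377,  2  368,  9
198  374, 29  380, 22  372, 27  377, 20  377, 18  367, 25  379, 13  376, 13  373, 14  379,  7  378,  5  377,  4  374,  4  364, 11  367,  7  366,  5
199  374, 24  374, 22  373, 21  376, 17  369, 21  376, 12  371, 14  370, 14  386, -2  380,  0  381, -2  379, -3  366,  7  357, 13  361,  8  360,  6
200  370, 24  370, 21  375, 14  370, 17  367, 18  373, 10  379,  3  376,  4  376,  1  377, -2  371,  2  370,  1  368,  0  365,  1  360,  4  359,  2
201  374, 15  376, 12  377,  9  373, 10  378,  3  377,  2  374, 
[... 1642 characters left out ...]
13,  2  318, -5  298, 12  306,  3  307, -0  301,  3  300,  1  300, -1
213  325,  3  330, -3  320,  3  329, -7  323, -3  317,  0  320, -5  310,  2  312, -2  307,  1  307, -1  307, -3  303, -2  300, -1  299, -2  288,  6
214  320,  3  324, -2  318,  0  321, -4  311,  3  307,  5  307,  3  314, -6  304,  1  302,  1  298,  3  295,  3  291,  5  296, -1  293, -1  285,  4
215  320, -2  315,  1  317, -3  311,  1  309,  0  304,  3  304,  1  310, -7  299,  2  291,  7  294,  2  293,  0  289,  2  289,  0  285,  2  286, -1
t 2.9 p [0.4631 0.3909 0.0103] F [ 0.4 -0.6  0.3] open 0.005 ff 0.0 q [-0.65  0.96 -0.22  1.75  0.4   0.48  0.48]
[[-0.999 -0.047 -0.   ]
 [-0.047  0.999  0.   ]
 [ 0.     0.    -1.   ]]
```

View pics/s3.png

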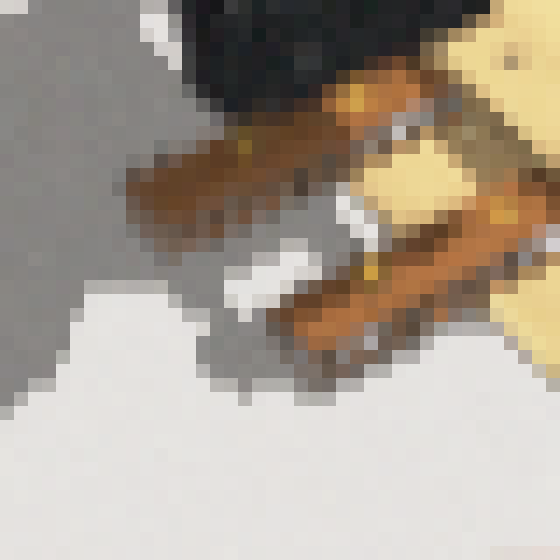

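The shut fingers touch nothing, yet they overlap the handle in plan. The true tip height must differ from the reading, so I'll raise the arm and measure the tips by camera.

```bash
python3 -m creep '[{"grip":-1,"tx":0,"ty":0,"tz":-3,"spin":0},{"grip":-1,"tx":0,"ty":0,"tz":-4,"spin":0},{"grip":-1,"tx":0,"ty":0,"tz":-3,"spin":0},{"grip":-1,"tx":0,"ty":0,"tz":0,"spin":0},{"grip":-1,"tx":0,"ty":0,"tz":0,"spin":0}]'; python3 - <<'E'
from h import *
s,M=st()
p,d=snap('side');W=pts('side',d)
m=(p.max(-1)<70)&(np.linalg.norm(W-s['tool_pos'],axis=-1)<.12)
w=W[m]; o=np.argsort(w[:,2])
for k in range(0,60,6): print(w[o[k:k+6]].mean(0).round(3))
y,x=np.where(m); i=y.argmax(); print('lowest px',x[y==y.max()],y.max())
c=optics.get_calibration('side'); E=c['extrinsics']; t=E[:3,:3]@s['tool_pos']+E[:3,3]; print('tcp projects',c['fx']*t[0]/t[2]+c['cx'],c['fy']*t[1]/t[2]+c['cy'])
u,v=int(c['fx']*t[0]/t[2]+c['cx']),int(c['fy']*t[1]/t[2]+c['cy'])
a=cv2.resize(p[v-30:v+30,u-30:u+30,::-1],(540,540),interpolation=cv2.INTER_NEAREST); cv2.imwrite('pics/s4.png',a)
E
```

```text
clock: 3.32
tool_pos: [0.4641, 0.3918, 0.1122]
eef_rot: [-0.023, 1.0, 0.001, 0.001]
contact_force: [-0.3, 0.2, -1.3]
opening: 0.005
finger_force: 0.0
t 3.32 p [0.4641 0.3918 0.1122] F [-0.3  0.2 -1.3] open 0.005 ff 0.0 q [-0.61  0.81 -0.29  1.71  0.34  0.67  0.53]
[[-0.999 -0.046  0.003]
 [-0.046  0.999  0.003]
 [-0.003  0.003 -1.   ]]
[0.455 0.386 0.147]
[0.453 0.386 0.154]
[0.454 0.387 0.16 ]
[0.454 0.385 0.165]
[0.453 0.383 0.17 ]
[0.454 0.38  0.176]
[0.447 0.371 0.194]
[0.433 0.371 0.212]
[0.436 0.37  0.214]
[0.445 0.38  0.215]
lowest px [198] 171
tcp projects 200.11854415410164 175.52493307363386
```

View pics/s4.png

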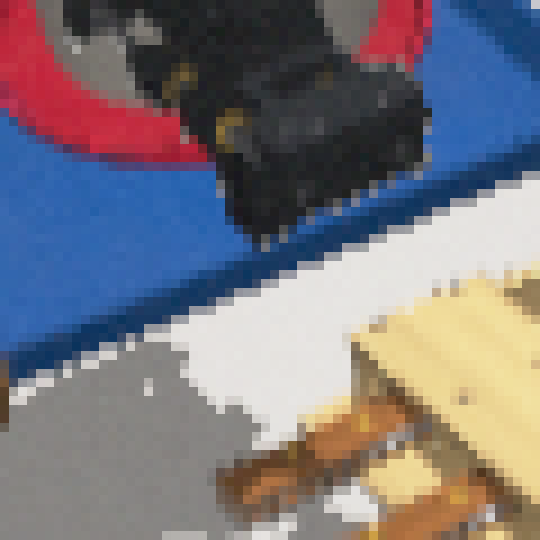

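The visible finger tips end at crop (262,248), about 15 mm above the reported TCP at (270,270). I'll descend again with force checks, shifted 7 mm towards -y.

```bash
python3 -m creep '[{"grip":0.1,"tx":0,"ty":-0.7,"tz":0,"spin":0},{"grip":0.1,"tx":0,"ty":0,"tz":0,"spin":0},{"grip":0.1,"tx":0,"ty":0,"tz":0,"spin":0},{"grip":0.1,"tx":0,"ty":0,"tz":0,"spin":0},{"grip":0.1,"tx":0,"ty":0,"tz":3.5,"spin":0},{"grip":0.1,"tx":0,"ty":0,"tz":3.5,"spin":0},{"grip":0.1,"tx":0,"ty":0,"tz":3.2,"spin":0},{"grip":0.1,"tx":0,"ty":0,"tz":0,"spin":0}]'; python3 -m creep '[{"grip":0.1,"tx":0,"ty":0,"tz":0.5,"spin":0},{"grip":0.1,"tx":0,"ty":0,"tz":0,"spin":0}]'; python3 -m creep '[{"grip":0.1,"tx":0,"ty":0,"tz":0.4,"spin":0},{"grip":0.1,"tx":0,"ty":0,"tz":0,"spin":0}]' | grep -E 'pos|force'; python3 -c "
from h import *
st()"
```

```text
clock: 4.03
tool_pos: [0.4598, 0.3808, 0.0025]
eef_rot: [-0.024, 1.0, -0.004, -0.004]
contact_force: [-0.1, -0.2, -0.9]
opening: 0.551
finger_force: 0.0
clock: 4.2
tool_pos: [0.4636, 0.3845, 0.0038]
eef_rot: [-0.023, 1.0, 0.0, 0.0]
contact_force: [0.5, -0.4, 0.8]
opening: 0.547
finger_force: 0.0
tool_pos: [0.4642, 0.3847, 0.0006]
contact_force: [0.0, -0.6, -0.0]
finger_force: 0.0
t 4.37 p [0.4642 0.3847 0.0006] F [ 0.  -0.6 -0. ] open 0.55 ff 0.0 q [-0.65  0.97 -0.21  1.76  0.41  0.45  0.48]
[[-0.999 -0.047  0.002]
 [-0.047  0.999  0.002]
 [-0.002  0.002 -1.   ]]
```

```bash
python3 -m creep '[{"grip":0.1,"tx":0,"ty":0,"tz":0.4,"spin":0},{"grip":0.1,"tx":0,"ty":0,"tz":0,"spin":0}]'; python3 -m creep '[{"grip":-1,"tx":0,"ty":0,"tz":0,"spin":0},{"grip":-1,"tx":0,"ty":0,"tz":0,"spin":0},{"grip":-1,"tx":0,"ty":0,"tz":0,"spin":0},{"grip":-1,"tx":0,"ty":0,"tz":0,"spin":0},{"grip":-1,"tx":0,"ty":0,"tz":0,"spin":0}]'
```

```text
clock: 4.53
tool_pos: [0.4637, 0.3841, -0.0042]
eef_rot: [-0.023, 1.0, 0.0, 0.0]
contact_force: [-0.2, -0.6, -0.5]
opening: 0.55
finger_force: 0.0
clock: 4.95
tool_pos: [0.4634, 0.3841, -0.0045]
eef_rot: [-0.023, 1.0, 0.0, 0.0]
contact_force: [0.0, 0.4, 0.8]
opening: 0.252
finger_force: 44.9
```

```bash
python3 -m creep '[{"grip":-0.1,"tx":0,"ty":0,"tz":0,"spin":0},{"grip":-0.1,"tx":0,"ty":0,"tz":0,"spin":0},{"grip":-0.1,"tx":0,"ty":0,"tz":0.4,"spin":0},{"grip":-0.1,"tx":0,"ty":0,"tz":0,"spin":0}]';python3 -m creep '[{"grip":-0.1,"tx":0,"ty":0,"tz":0.3,"spin":0},{"grip":-0.1,"tx":0,"ty":0,"tz":0,"spin":0}]'; python3 -m creep '[{"grip":-1,"tx":0,"ty":0,"tz":0,"spin":0},{"grip":-1,"tx":0,"ty":0,"tz":0,"spin":0},{"grip":-1,"tx":0,"ty":0,"tz":0,"spin":0},{"grip":-1,"tx":0,"ty":0,"tz":0,"spin":0}]'
```

```text
clock: 5.28
tool_pos: [0.4631, 0.3836, -0.0093]
eef_rot: [-0.023, 1.0, -0.0, -0.0]
contact_force: [-0.3, -0.9, 0.3]
opening: 0.449
finger_force: 0.0
clock: 5.45
tool_pos: [0.4631, 0.3836, -0.0123]
eef_rot: [-0.023, 1.0, -0.0, -0.0]
contact_force: [0.1, -0.7, 0.2]
opening: 0.451
finger_force: 0.0
clock: 5.78
tool_pos: [0.4634, 0.384, -0.0116]
eef_rot: [-0.023, 1.0, 0.0, 0.0]
contact_force: [1.0, -0.4, -1.2]
opening: 0.268
finger_force: 44.9
```

Gripped at 23.6 mm, the handle's width. The tips sit about 19 mm above the reported TCP, and I'll allow for that from here on. Now I'll draw it out.

```bash
python3 -m creep '[{"grip":-1,"tx":1.5,"ty":0,"tz":0,"spin":0},{"grip":-1,"tx":2.5,"ty":0,"tz":0,"spin":0},{"grip":-1,"tx":2.5,"ty":0,"tz":0,"spin":0},{"grip":-1,"tx":2.5,"ty":0,"tz":0,"spin":0},{"grip":-1,"tx":2.5,"ty":0,"tz":0,"spin":0},{"grip":-1,"tx":2.5,"ty":0,"tz":0,"spin":0},{"grip":-1,"tx":0.5,"ty":0,"tz":-0.5,"spin":0},{"grip":-1,"tx":0,"ty":0,"tz":-1,"spin":0}]';python3 -m creep '[{"grip":-1,"tx":0,"ty":0,"tz":-3,"spin":0},{"grip":-1,"tx":0,"ty":0,"tz":-3,"spin":0},{"grip":-1,"tx":0,"ty":0,"tz":0,"spin":0}]'; python3 - <<'E'
from h import *
p,d=snap('side');q,_=snap('top')
a=cv2.resize(p[120:230,120:230,::-1],(440,440)); b=cv2.resize(q[180:290,130:220,::-1],(360,440)); cv2.imwrite('pics/s5.png',np.hstack([a,b]))
plan(.37,.40,.06,-90)
E
```

```text
clock: 6.45
tool_pos: [0.3158, 0.3769, 0.003]
eef_rot: [-0.025, 1.0, -0.001, -0.001]
contact_force: [0.3, 0.5, -0.8]
opening: 0.266
finger_force: 44.9
clock: 6.7
tool_pos: [0.3224, 0.3793, 0.0682]
eef_rot: [-0.022, 1.0, 0.003, 0.003]
contact_force: [0.0, 1.0, -1.0]
opening: 0.267
finger_force: 44.9
t 6.8 p [0.321  0.3779 0.0649] F [ 0.5  0.1 -1.6] open 0.268 ff 44.90658223628998 q [-0.87  0.78 -0.15  2.08  0.37  0.3   0.29]
[[-0.999 -0.044  0.003]
 [-0.044  0.999  0.003]
 [-0.003  0.003 -1.   ]]
cur yaw -177.5 spin -87.5 then t(cm) [-2.21 -4.9   0.51]
```

View pics/s5.png

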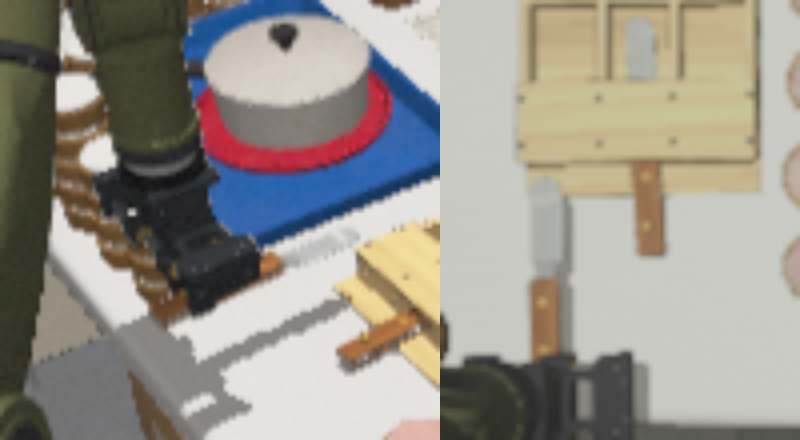

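The spatula is out of the rack and level, blade tip at right-panel (545,190), and the other one is untouched. Now the quarter turn and set-down.

```bash
python3 -m creep '[{"grip":-1,"tx":-2.5,"ty":1.1,"tz":0,"spin":7},{"grip":-1,"tx":-2.5,"ty":1.1,"tz":0,"spin":7},{"grip":-1,"tx":0,"ty":0,"tz":0,"spin":7},{"grip":-1,"tx":0,"ty":0,"tz":0,"spin":7},{"grip":-1,"tx":0,"ty":0,"tz":0,"spin":7},{"grip":-1,"tx":0,"ty":0,"tz":0,"spin":7},{"grip":-1,"tx":0,"ty":0,"tz":0,"spin":7},{"grip":-1,"tx":0,"ty":0,"tz":0,"spin":7}]';python3 -m creep '[{"grip":-1,"tx":0,"ty":0,"tz":0,"spin":7},{"grip":-1,"tx":0,"ty":0,"tz":0,"spin":7},{"grip":-1,"tx":0,"ty":0,"tz":0,"spin":7},{"grip":-1,"tx":0,"ty":0,"tz":0,"spin":7},{"grip":-1,"tx":0,"ty":0,"tz":0,"spin":4},{"grip":-1,"tx":0,"ty":0,"tz":0,"spin":0},{"grip":-1,"tx":0,"ty":0,"tz":0,"spin":0}]'; python3 -c "
from h import *
plan(.37,.40,-.018,90)"
```

```text
clock: 7.47
tool_pos: [0.3693, 0.3975, 0.0622]
eef_rot: [0.452, 0.892, -0.001, 0.0]
contact_force: [-0.2, 0.2, -1.4]
opening: 0.266
finger_force: 44.9
clock: 8.05
tool_pos: [0.3691, 0.3978, 0.0625]
eef_rot: [0.677, 0.736, -0.001, 0.0]
contact_force: [0.5, 0.4, -1.7]
opening: 0.267
finger_force: 44.9
t 8.05 p [0.3691 0.3978 0.0625] F [ 0.5  0.4 -1.7] open 0.267 ff 44.90691661834717 q [-0.99  0.83  0.14  1.94 -0.28  0.39 -0.56]
[[-0.083  0.997 -0.   ]
 [ 0.997  0.083 -0.001]
 [-0.001 -0.    -1.   ]]
cur yaw 94.8 spin 4.8 then t(cm) [0.23 0.09 8.05]
```

```bash
python3 -m creep '[{"grip":-1,"tx":0,"ty":0,"tz":2.5,"spin":4.8},{"grip":-1,"tx":0,"ty":0,"tz":2.5,"spin":0},{"grip":-1,"tx":0,"ty":0,"tz":2,"spin":0},{"grip":-1,"tx":0,"ty":0,"tz":0.7,"spin":0},{"grip":-1,"tx":0,"ty":0,"tz":0.2,"spin":0},{"grip":-1,"tx":0,"ty":0,"tz":0,"spin":0}]';python3 -m creep '[{"grip":0,"tx":0,"ty":0,"tz":0,"spin":0},{"grip":0,"tx":0,"ty":0,"tz":0,"spin":0},{"grip":0,"tx":0,"ty":0,"tz":0,"spin":0},{"grip":0,"tx":0,"ty":0,"tz":-1,"spin":0},{"grip":0,"tx":0,"ty":0,"tz":-2,"spin":0},{"grip":0,"tx":0,"ty":0,"tz":-4,"spin":0},{"grip":0,"tx":-4,"ty":0,"tz":0,"spin":-7},{"grip":0,"tx":-3,"ty":0,"tz":0,"spin":-7}]'; python3 -m creep '[{"grip":0,"tx":0,"ty":0,"tz":0,"spin":-7},{"grip":0,"tx":0,"ty":0,"tz":0,"spin":-7},{"grip":0,"tx":0,"ty":0,"tz":0,"spin":-7},{"grip":0,"tx":0,"ty":0,"tz":0,"spin":-7},{"grip":0,"tx":0,"ty":0,"tz":0,"spin":-7},{"grip":0,"tx":0,"ty":0,"tz":0,"spin":-7},{"grip":0,"tx":0,"ty":0,"tz":0,"spin":-7},{"grip":0,"tx":0,"ty":0,"tz":0,"spin":-7}]';python3 -m creep '[{"grip":0,"tx":0,"ty":0,"tz":0,"spin":-7},{"grip":0,"tx":0,"ty":0,"tz":0,"spin":-7},{"grip":0,"tx":0,"ty":0,"tz":0,"spin":-7},{"grip":0,"tx":0,"ty":0,"tz":0,"spin":-7},{"grip":0,"tx":0,"ty":0,"tz":0,"spin":-7},{"grip":0,"tx":0,"ty":0,"tz":0,"spin":-7},{"grip":0,"tx":0,"ty":0,"tz":0,"spin":-7},{"grip":0,"tx":0,"ty":0,"tz":0,"spin":-7}]' >/dev/null; python3 -m creep '[{"grip":0,"tx":0,"ty":0,"tz":0,"spin":-7},{"grip":0,"tx":0,"ty":0,"tz":0,"spin":-7},{"grip":0,"tx":0,"ty":0,"tz":0,"spin":-7},{"grip":0,"tx":0,"ty":0,"tz":0,"spin":-7},{"grip":0,"tx":0,"ty":0,"tz":0,"spin":-7},{"grip":0,"tx":0,"ty":0,"tz":0,"spin":-7},{"grip":0,"tx":0,"ty":0,"tz":0,"spin":-7},{"grip":0,"tx":0,"ty":0,"tz":0,"spin":-5}]'; python3 - <<'E'
from h import *
plan(.37,.33,-.018,-90,True)
p,d=snap('side');q,_=snap('top')
a=cv2.resize(p[120:230,120:230,::-1],(440,440)); b=cv2.resize(q[180:290,130:220,::-1],(360,440)); cv2.imwrite('pics/s6.png',np.hstack([a,b]))
E
```

```text
clock: 8.55
tool_pos: [0.369, 0.3981, -0.0158]
eef_rot: [0.708, 0.707, -0.0, -0.0]
contact_force: [-0.6, 0.2, -1.4]
opening: 0.268
finger_force: 44.9
clock: 9.22
tool_pos: [0.3725, 0.33, 0.0573]
eef_rot: [0.612, 0.79, 0.003, 0.0]
contact_force: [1.1, -2.3, 0.1]
opening: 0.499
finger_force: 0.0
clock: 9.88
tool_pos: [0.3729, 0.3286, 0.0555]
eef_rot: [0.172, 0.985, 0.0, 0.001]
contact_force: [0.5, 0.1, -0.3]
opening: 0.499
finger_force: 0.0
clock: 11.22
tool_pos: [0.3733, 0.3282, 0.0553]
eef_rot: [0.708, -0.706, 0.001, -0.001]
contact_force: [0.3, -0.3, -0.5]
opening: 0.502
finger_force: 0.0
t 11.22 p [0.3733 0.3282 0.0553] F [ 0.3 -0.3 -0.5] open 0.502 ff 0.0 q [-0.49  0.85 -0.54  2.06  0.95  0.5   1.39]
[[ 0.003 -1.     0.003]
 [-1.    -0.003 -0.001]
 [ 0.001 -0.003 -1.   ]]
cur yaw -89.8 spin 0.2 then t(cm) [-0.19  0.35  7.33]
```

View pics/s6.png

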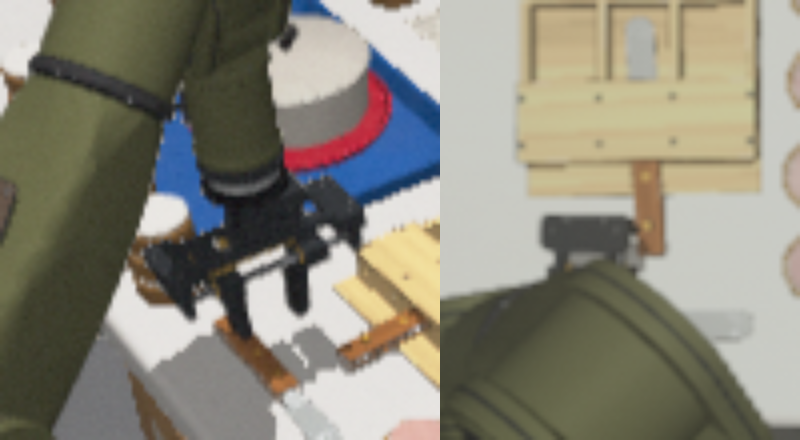

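The spatula lies along y on the table, with the tip at right-panel (752,325). The gripper is above its handle.

```bash
python3 - <<'E'
from h import *
print(ray('top',208,261.2,.003))
p,d=snap('side')
h=cv2.cvtColor(p,cv2.COLOR_RGB2HSV); m=cv2.inRange(h,(3,100,50),(18,255,220)); m[:190]=0; m[230:]=0; m[:,165:]=np.where(np.arange(165,560)[None]<200,m[:,165:],0); m[:,:165]=0
n,l,S,c=cv2.connectedComponentsWithStats(m); i=1+S[1:,4].argmax(); q=np.argwhere(l==i)[:,::-1].astype(np.float32); print(S[i])
rc=cv2.minAreaRect(q); print(np.round([ray('side',u,v,.017)[:2] for u,v in cv2.boxPoints(rc)],3).tolist())
plan(.37,.322,-.018,-90,True)
E
```

```text
[0.37040807 0.22442478 0.003     ]
[174 199  20  19 112]
[[0.35, 0.428], [0.374, 0.44], [0.38, 0.309], [0.358, 0.298]]
t 11.37 p [0.373  0.3283 0.055 ] F [ 0.4  0.3 -0.4] open 0.504 ff 0.0 q [-0.49  0.85 -0.54  2.06  0.95  0.5   1.38]
[[-0.005 -1.     0.002]
 [-1.     0.005 -0.   ]
 [ 0.    -0.002 -1.   ]]
cur yaw -90.3 spin -0.3 then t(cm) [0.63 0.31 7.3 ]
```

```bash
python3 -m creep '[{"grip":0,"tx":0,"ty":0.3,"tz":2.5,"spin":0},{"grip":0,"tx":0,"ty":0,"tz":2.5,"spin":0},{"grip":0,"tx":0,"ty":0,"tz":1.7,"spin":0},{"grip":0,"tx":0,"ty":0,"tz":0.4,"spin":0},{"grip":-1,"tx":0,"ty":0,"tz":0,"spin":0},{"grip":-1,"tx":0,"ty":0,"tz":0,"spin":0},{"grip":-1,"tx":0,"ty":0,"tz":0,"spin":0},{"grip":-1,"tx":0,"ty":0,"tz":0,"spin":0}]';python3 -m creep '[{"grip":-1,"tx":0,"ty":0,"tz":0,"spin":0},{"grip":-1,"tx":0,"ty":0,"tz":-2,"spin":0},{"grip":-1,"tx":0,"ty":0,"tz":-4,"spin":0},{"grip":-1,"tx":0,"ty":0,"tz":-4,"spin":0},{"grip":-1,"tx":0,"ty":0,"tz":-4,"spin":0},{"grip":-1,"tx":0,"ty":0,"tz":0,"spin":0}]'; python3 - <<'E'
from h import *
plan(.40,.0,.12,-179,True)
E
```

```text
clock: 12.03
tool_pos: [0.3699, 0.3291, -0.0156]
eef_rot: [-0.706, 0.708, 0.0, 0.001]
contact_force: [0.1, -0.3, 1.9]
opening: 0.266
finger_force: 44.9
clock: 12.53
tool_pos: [0.3712, 0.3316, 0.1296]
eef_rot: [-0.706, 0.708, 0.001, 0.005]
contact_force: [1.1, 1.1, -0.8]
opening: 0.264
finger_force: 45.0
t 12.53 p [0.3712 0.3316 0.1296] F [ 1.1  1.1 -0.8] open 0.264 ff 44.95099425315857 q [-0.41  0.74 -0.68  2.02  0.78  0.65  1.53]
[[-0.003 -1.     0.006]
 [-1.     0.003  0.008]
 [-0.008 -0.006 -1.   ]]
cur yaw -90.2 spin 88.8 then t(cm) [ -2.3  -33.22   0.7 ]
```

```bash
python3 -m creep '[{"grip":-1,"tx":0,"ty":0,"tz":0,"spin":7},{"grip":-1,"tx":0,"ty":0,"tz":0,"spin":7},{"grip":-1,"tx":0,"ty":0,"tz":0,"spin":7},{"grip":-1,"tx":0,"ty":0,"tz":0,"spin":7},{"grip":-1,"tx":0,"ty":0,"tz":0,"spin":7},{"grip":-1,"tx":0,"ty":0,"tz":0,"spin":7},{"grip":-1,"tx":0,"ty":0,"tz":0,"spin":7},{"grip":-1,"tx":0,"ty":0,"tz":0,"spin":7}]';python3 -m creep '[{"grip":-1,"tx":0,"ty":0,"tz":0,"spin":7},{"grip":-1,"tx":0,"ty":0,"tz":0,"spin":7},{"grip":-1,"tx":0,"ty":0,"tz":0,"spin":7},{"grip":-1,"tx":0,"ty":0,"tz":0,"spin":7},{"grip":-1,"tx":0,"ty":0,"tz":0,"spin":1.5},{"grip":-1,"tx":0,"ty":0,"tz":0,"spin":0}]'; python3 - <<'E'
from h import *
plan(.41,-.226,.12,-175.5,True)
p,d=snap('side')
E
```

```text
clock: 13.2
tool_pos: [0.3691, 0.3281, 0.1234]
eef_rot: [-0.288, 0.958, -0.0, -0.0]
contact_force: [-0.1, -0.1, -1.5]
opening: 0.266
finger_force: 44.9
clock: 13.7
tool_pos: [0.3691, 0.3284, 0.1234]
eef_rot: [-0.039, 0.999, -0.0, 0.0]
contact_force: [-0.6, -0.6, -0.7]
opening: 0.266
finger_force: 45.0
t 13.7 p [0.3691 0.3284 0.1234] F [-0.6 -0.6 -0.7] open 0.266 ff 44.951764941215515 q [-0.66  0.68 -0.26  2.04  0.37  0.47  0.45]
[[-0.997 -0.078  0.   ]
 [-0.078  0.997 -0.   ]
 [-0.    -0.    -1.   ]]
cur yaw -175.5 spin -0.0 then t(cm) [  0.27 -55.59   0.36]
```

```bash
python3 -m creep '[{"grip":-1,"tx":-0.7,"ty":-3.7,"tz":0,"spin":0},{"grip":-1,"tx":-0.7,"ty":-3.7,"tz":0,"spin":0},{"grip":-1,"tx":-0.7,"ty":-3.7,"tz":0,"spin":0},{"grip":-1,"tx":-0.7,"ty":-3.7,"tz":0,"spin":0},{"grip":-1,"tx":-0.7,"ty":-3.7,"tz":0,"spin":0},{"grip":-1,"tx":-0.7,"ty":-3.7,"tz":0,"spin":0},{"grip":-1,"tx":-0.7,"ty":-3.7,"tz":0,"spin":0},{"grip":-1,"tx":0,"ty":-3.7,"tz":0,"spin":0}]';python3 -m creep '[{"grip":-1,"tx":0.7,"ty":-3.7,"tz":0,"spin":0},{"grip":-1,"tx":0.7,"ty":-3.7,"tz":0,"spin":0},{"grip":-1,"tx":0.7,"ty":-3.7,"tz":0,"spin":0},{"grip":-1,"tx":0.7,"ty":-3.7,"tz":0,"spin":0},{"grip":-1,"tx":0.7,"ty":-3.7,"tz":0,"spin":0},{"grip":-1,"tx":0.7,"ty":-3.7,"tz":0,"spin":0},{"grip":-1,"tx":0.7,"ty":-3.7,"tz":0,"spin":0},{"grip":-1,"tx":0,"ty":0,"tz":0,"spin":0}]'; python3 - <<'E'
from h import *
p,d=snap('top'); s,_=snap('side')
a=cv2.resize(s[170:320,200:350,::-1],(400,400),interpolation=cv2.INTER_CUBIC); b=cv2.resize(p[160:290,290:390,::-1],(400,400),interpolation=cv2.INTER_CUBIC); cv2.imwrite('pics/s7.png',np.hstack([a,b]))
plan(.41,-.226,.03,-175.5,True)
E
```

```text
clock: 14.42
tool_pos: [0.4424, 0.0356, 0.1234]
eef_rot: [-0.039, 0.999, 0.0, 0.001]
contact_force: [1.4, -0.5, -1.0]
opening: 0.263
finger_force: 45.0
clock: 15.08
tool_pos: [0.4084, -0.2347, 0.1228]
eef_rot: [-0.032, 0.999, -0.003, -0.001]
contact_force: [-0.1, -0.5, -1.9]
opening: 0.27
finger_force: 45.0
t 15.18 p [ 0.4108 -0.2269  0.1231] F [ 0.5  0.9 -1. ] open 0.265 ff 44.951655864715576 q [ 0.68  0.68 -0.43  2.1   0.6   0.48  1.43]
[[-0.997 -0.073  0.   ]
 [-0.073  0.997 -0.   ]
 [-0.    -0.    -1.   ]]
cur yaw -175.8 spin -0.3 then t(cm) [0.07 0.1  9.31]
```

View pics/s7.png

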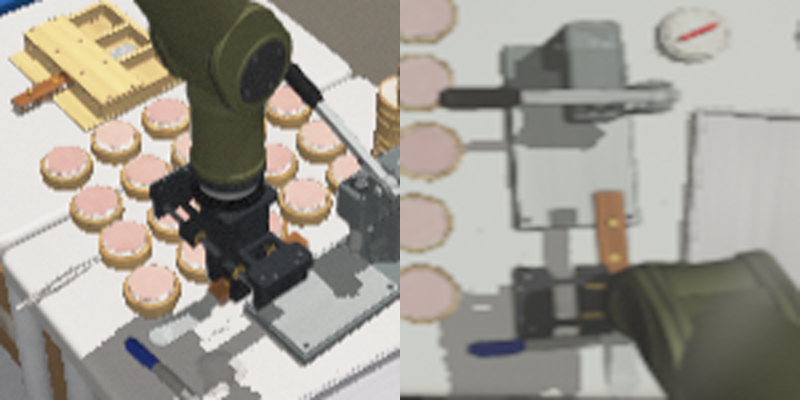

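The spatula is at standby, butt at right-panel (608,192) pointing to the press, and the first rivet at (612,222). I'll measure the rivet-to-butt distance now.

```bash
python3 - <<'E'
from h import *
p,d=snap('top'); z=.1231+.0167+.016
h=cv2.cvtColor(p,cv2.COLOR_RGB2HSV).astype(int); g=p.astype(int)
m=cv2.inRange(cv2.cvtColor(p,cv2.COLOR_RGB2HSV),(3,90,40),(20,255,255)); m[:,:330]=0;m[:,355:]=0;m[:215]=0;m[255:]=0
n,l,S,c=cv2.connectedComponentsWithStats(m); i=1+S[1:,4].argmax(); q=np.argwhere(l==i)[:,::-1].astype(np.float32)
vx,vy,x0,y0=cv2.fitLine(q,cv2.DIST_L2,0,.01,.01).ravel(); print(S[i],vx,vy,x0,y0)
for v in range(217,250):
    u=x0+vx/vy*(v-y0); k=int(round(u)); print(v,g[v,k-1:k+2].mean(0).round().tolist(), round(u,1))
bt=q[:,1].min()-.5
print('butt',ray('top',x0+vx/vy*(bt-y0),bt,z).round(4))
for v in range(228,243): print(v,ray('top',x0+vx/vy*(v-y0),v,z+.006).round(4)) if v%2==0 else 0
E
```

```text
[336 222   8  26 158] 0.081303716 0.9966894 339.78482 233.8481
217 [186.0, 188.0, 183.0] 338.4
218 [186.0, 188.0, 183.0] 338.5
219 [186.0, 188.0, 182.0] 338.6
220 [170.0, 172.0, 166.0] 338.7
221 [151.0, 135.0, 121.0] 338.7
222 [153.0, 114.0, 83.0] 338.8
223 [154.0, 115.0, 84.0] 338.9
224 [154.0, 115.0, 83.0] 339.0
225 [154.0, 115.0, 83.0] 339.1
226 [154.0, 115.0, 84.0] 339.1
227 [154.0, 114.0, 84.0] 339.2
228 [153.0, 114.0, 83.0] 339.3
229 [153.0, 114.0, 83.0] 339.4
230 [155.0, 123.0, 87.0] 339.5
231 [176.0, 153.0, 99.0] 339.6
232 [167.0, 141.0, 91.0] 339.6
233 [147.0, 112.0, 80.0] 339.7
234 [153.0, 113.0, 81.0] 339.8
235 [153.0, 113.0, 82.0] 339.9
236 [153.0, 113.0, 82.0] 340.0
237 [153.0, 113.0, 81.0] 340.0
238 [153.0, 114.0, 82.0] 340.1
239 [153.0, 114.0, 82.0] 340.2
240 [154.0, 114.0, 81.0] 340.3
241 [160.0, 122.0, 84.0] 340.4
242 [176.0, 144.0, 93.0] 340.4
243 [180.0, 150.0, 96.0] 340.5
244 [161.0, 125.0, 84.0] 340.6
245 [151.0, 112.0, 80.0] 340.7
246 [146.0, 109.0, 79.0] 340.8
247 [114.0, 89.0, 71.0] 340.9
248 [61.0, 61.0, 58.0] 340.9
249 [57.0, 57.0, 54.0] 341.0
butt [ 0.5164 -0.2149  0.1558]
228 [ 0.4955 -0.2158  0.1618]
230 [ 0.4891 -0.2164  0.1618]
232 [ 0.4828 -0.217   0.1618]
234 [ 0.4764 -0.2176  0.1618]
236 [ 0.47   -0.2182  0.1618]
238 [ 0.4637 -0.2188  0.1618]
240 [ 0.4573 -0.2193  0.1618]
242 [ 0.451  -0.2199  0.1618]
```

```bash
python3 -m creep '[{"grip":-1,"tx":-1,"ty":0.1,"tz":2.5,"spin":-0.3},{"grip":-1,"tx":-1,"ty":0,"tz":2.5,"spin":0},{"grip":-1,"tx":-1,"ty":0,"tz":2.5,"spin":0},{"grip":-1,"tx":-1,"ty":0,"tz":2.5,"spin":0},{"grip":-1,"tx":-1,"ty":0,"tz":0.9,"spin":0},{"grip":-1,"tx":0,"ty":0,"tz":0,"spin":0}]'; cat >> h.py <<'E'
def handle(z=.044,u0=320,u1=362,v0=185,v1=262,name='top'):
    p,d=snap(name)
    m=cv2.inRange(cv2.cvtColor(p,cv2.COLOR_RGB2HSV),(3,90,40),(20,255,255)); k=np.zeros_like(m); k[v0:v1,u0:u1]=m[v0:v1,u0:u1]
    n,l,S,c=cv2.connectedComponentsWithStats(k); i=1+S[1:,4].argmax(); q=np.argwhere(l==i)[:,::-1].astype(np.float32)
    vx,vy,x0,y0=cv2.fitLine(q,cv2.DIST_L2,0,.01,.01).ravel()
    a,b=q[:,1].min(),q[:,1].max(); f=lambda v: x0+vx/vy*(v-y0)
    e=[ray(name,f(v),v,z) for v in(a-.5,b+.5)]; t=np.degrees(np.arctan2(*(e[0]-e[1])[[1,0]]))
    print(S[i],'top end',e[0].round(4),'low end',e[1].round(4),'yaw %.1f'%t)
    G=p.astype(int)
    for v in range(int(a)-2,int(b)+2): print(v,G[v,int(round(f(v)))-1:int(round(f(v)))+2,1].mean().round(),end=' ')
    print(); return e
E
python3 - <<'E'
from h import *
s,M=st(); handle()
E
```

```text
clock: 15.73
tool_pos: [0.4637, -0.2165, 0.0128]
eef_rot: [-0.044, 0.999, 0.001, 0.0]
contact_force: [1.0, -0.8, -1.0]
opening: 0.266
finger_force: 45.0
t 15.73 p [ 0.4637 -0.2165  0.0128] F [ 1.  -0.8 -1. ] open 0.266 ff 44.95124638080597 q [ 0.5   0.9  -0.25  2.03  0.72  0.3   1.3 ]
[[-0.996 -0.087  0.   ]
 [-0.087  0.996  0.003]
 [-0.001  0.003 -1.   ]]
[328 207   7  22 123] top end [ 0.5724 -0.2028  0.044 ] low end [ 0.4957 -0.2089  0.044 ] yaw 4.5
205 123.0 206 112.0 207 109.0 208 116.0 209 116.0 210 116.0 211 117.0 212 116.0 213 114.0 214 114.0 215 125.0 216 141.0 217 129.0 218 109.0 219 115.0 220 116.0 221 116.0 222 117.0 223 118.0 224 117.0 225 119.0 226 147.0 227 148.0 228 106.0 229 74.0
```

```bash
python3 -m creep '[{"grip":-1,"tx":-2,"ty":-0.8,"tz":0,"spin":0},{"grip":-1,"tx":-2,"ty":0,"tz":0,"spin":0},{"grip":-1,"tx":-2,"ty":0,"tz":0,"spin":0},{"grip":-1,"tx":0,"ty":0,"tz":0,"spin":0},{"grip":-1,"tx":0,"ty":0,"tz":0,"spin":0}]'; python3 - <<'E'
from h import *
s,M=st(); handle()
p,d=snap('side'); q,_=snap('top')
a=cv2.resize(p[230:305,285:360,::-1],(500,500),interpolation=cv2.INTER_CUBIC); b=cv2.resize(q[180:255,318:363,::-1],(300,500),interpolation=cv2.INTER_CUBIC); cv2.imwrite('pics/s8.png',np.hstack([a,b]))
E
```

```text
clock: 16.2
tool_pos: [0.5228, -0.2225, 0.0159]
eef_rot: [-0.041, 0.999, -0.0, 0.001]
contact_force: [-0.8, -0.6, -2.5]
opening: 0.263
finger_force: 45.0
t 16.2 p [ 0.5228 -0.2225  0.0159] F [-0.8 -0.6 -2.5] open 0.263 ff 44.95113730430603 q [ 0.52  0.93 -0.35  1.86  0.66  0.46  1.35]
[[-0.997 -0.082  0.002]
 [-0.082  0.997 -0.   ]
 [-0.002 -0.    -1.   ]]
[331 200   6  12  50] top end [ 0.5972 -0.2142  0.044 ] low end [ 0.5551 -0.2107  0.044 ] yaw -4.7
198 95.0 199 74.0 200 78.0 201 81.0 202 80.0 203 81.0 204 80.0 205 79.0 206 95.0 207 106.0 208 105.0 209 112.0 210 107.0 211 82.0 212 64.0
```

View pics/s8.png

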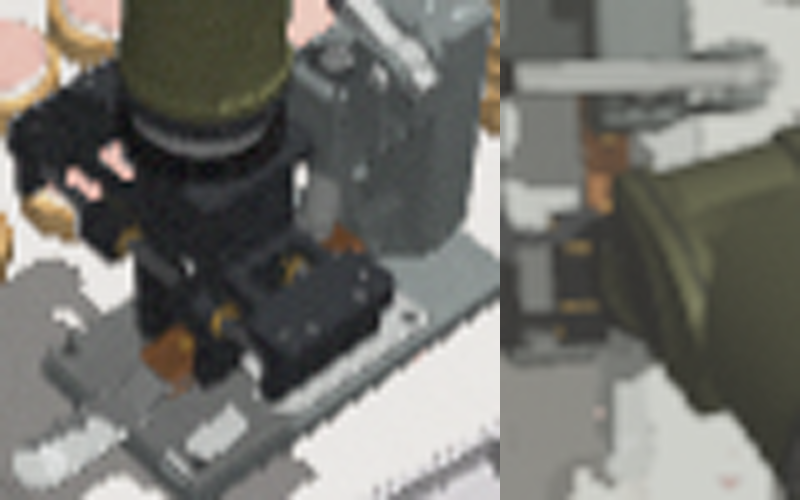

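The rivet is hidden by the hand, and the butt lies just past the ram at left-panel (345,240). I'll place it by kinematics, release, back off and check the alignment by camera before pressing.

```bash
python3 -m creep '[{"grip":-1,"tx":-1.2,"ty":0.1,"tz":0,"spin":0},{"grip":-1,"tx":0,"ty":0,"tz":0.4,"spin":0},{"grip":-1,"tx":0,"ty":0,"tz":0.3,"spin":0},{"grip":-1,"tx":0,"ty":0,"tz":0,"spin":0},{"grip":-1,"tx":0,"ty":0,"tz":0,"spin":0}]'; python3 -m creep '[{"grip":0,"tx":0,"ty":0,"tz":0,"spin":0},{"grip":0,"tx":0,"ty":0,"tz":0,"spin":0},{"grip":0,"tx":0,"ty":0,"tz":0,"spin":0},{"grip":0,"tx":0,"ty":0,"tz":0,"spin":0},{"grip":0,"tx":0,"ty":0,"tz":-2,"spin":0},{"grip":0,"tx":1,"ty":0,"tz":-4,"spin":0},{"grip":0,"tx":2,"ty":0,"tz":-3.5,"spin":0},{"grip":0,"tx":2,"ty":0,"tz":-3.5,"spin":0}]'; python3 -m creep '[{"grip":0,"tx":2,"ty":2,"tz":-3.5,"spin":0},{"grip":0,"tx":1,"ty":3.5,"tz":-2,"spin":0},{"grip":-1,"tx":1,"ty":3.5,"tz":-2,"spin":0},{"grip":-1,"tx":0,"ty":3.5,"tz":-2,"spin":0},{"grip":-1,"tx":0,"ty":3.5,"tz":-2,"spin":0},{"grip":-1,"tx":0,"ty":3.5,"tz":-1,"spin":0},{"grip":-1,"tx":0,"ty":0,"tz":0,"spin":0}]'; python3 - <<'E'
from h import *
s,M=st(); handle()
p,d=snap('side'); q,_=snap('top')
a=cv2.resize(p[230:305,285:360,::-1],(500,500),interpolation=cv2.INTER_CUBIC); b=cv2.resize(q[180:255,318:363,::-1],(300,500),interpolation=cv2.INTER_CUBIC); cv2.imwrite('pics/s9.png',np.hstack([a,b]))
E
```

```text
clock: 16.77
tool_pos: [0.534, -0.2207, 0.0084]
eef_rot: [-0.041, 0.999, -0.0, 0.001]
contact_force: [0.4, 1.1, 9.6]
opening: 0.267
finger_force: 45.0
clock: 17.43
tool_pos: [0.4832, -0.2245, 0.1382]
eef_rot: [-0.041, 0.999, 0.0, -0.0]
contact_force: [0.0, -0.1, 0.3]
opening: 0.5
finger_force: 0.0
clock: 18.02
tool_pos: [0.4307, -0.0279, 0.2624]
eef_rot: [-0.046, 0.999, 0.002, 0.003]
contact_force: [0.4, 0.8, -0.5]
opening: 0.144
finger_force: 0.0
t 18.02 p [ 0.4307 -0.0279  0.2624] F [ 0.4  0.8 -0.5] open 0.144 ff 0.0 q [ 0.4   0.42 -0.63  2.04  0.34  0.78  1.23]
[[-0.996 -0.092  0.006]
 [-0.092  0.996  0.003]
 [-0.006  0.003 -1.   ]]
[331 201   7  23 131] top end [ 0.5937 -0.2116  0.044 ] low end [ 0.5133 -0.2176  0.044 ] yaw 4.3
199 73.0 200 78.0 201 81.0 202 82.0 203 82.0 204 82.0 205 84.0 206 98.0 207 125.0 208 127.0 209 117.0 210 117.0 211 118.0 212 115.0 213 114.0 214 115.0 215 116.0 216 115.0 217 141.0 218 152.0 219 133.0 220 115.0 221 118.0 222 119.0 223 115.0 224 141.0
```

View pics/s9.png

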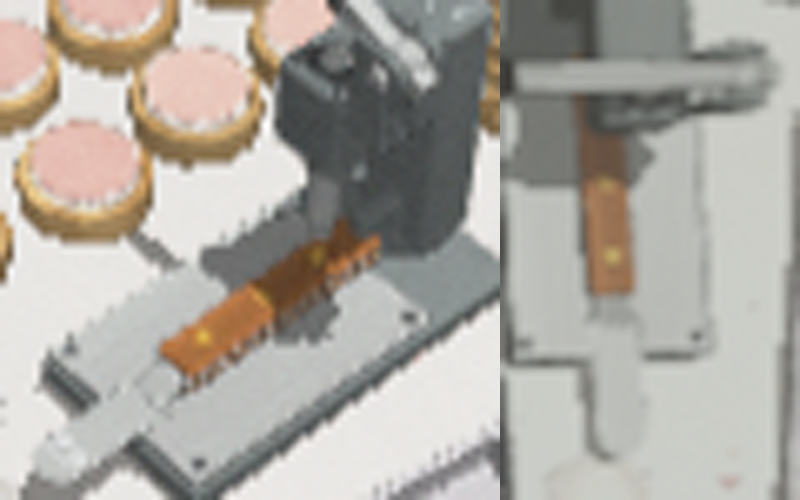

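Side panel: handle on the bed, rivets at (203,337), (262,298) and the loose one at (320,255), right below the ram tip at about (320,232). I'll check the numbers.

```bash
python3 - <<'E'
from h import *
p,d=snap('side'); hsv=cv2.cvtColor(p,cv2.COLOR_RGB2HSV)
for v in range(258,273): print(v,[tuple(int(c) for c in p[v,u]) for u in range(329,339)])
print('rivet',ray('side',333,268.2,.047).round(4)); print('rivets2,3',ray('side',285+262/6.667,230+298/6.667,.041).round(4),ray('side',285+203/6.667,230+337/6.667,.041).round(4)); print('top2,3',ray('top',318+607/6.667-75,207.5,.041).round(4),ray('top',318+113/6.667,218,.041).round(4))
c=optics.get_calibration('side');E=c['extrinsics']
for P in((.610,-.211,.061),(.610,-.211,.047),(.610,-.211,.041)):
    t=E[:3,:3]@P+E[:3,3]; print(P,(c['fx']*t[0]/t[2]+c['cx']).round(1),(c['fy']*t[1]/t[2]+c['cy']).round(1))
plan(.601,-.109,.262,-175.5,True)
E
```

```text
258 [(184, 185, 180), (108, 110, 110), (98, 101, 97), (109, 111, 109), (113, 115, 112), (114, 115, 113), (107, 107, 106), (82, 83, 82), (77, 81, 81), (77, 81, 81)]
259 [(135, 144, 142), (73, 78, 75), (99, 101, 100), (110, 113, 111), (118, 117, 117), (113, 115, 113), (104, 104, 104), (78, 81, 80), (78, 82, 83), (79, 82, 81)]
260 [(119, 125, 122), (81, 84, 86), (99, 100, 100), (110, 113, 113), (111, 112, 110), (115, 116, 116), (102, 105, 104), (79, 83, 81), (80, 81, 81), (77, 80, 80)]
261 [(92, 93, 93), (82, 86, 85), (102, 103, 102), (110, 113, 110), (114, 117, 114), (114, 113, 113), (103, 105, 103), (79, 85, 83), (66, 71, 70), (77, 80, 81)]
262 [(119, 119, 117), (95, 96, 97), (101, 102, 100), (117, 119, 116), (114, 116, 114), (113, 117, 113), (90, 91, 87), (87, 80, 76), (70, 70, 65), (76, 83, 82)]
263 [(107, 108, 109), (111, 113, 112), (95, 97, 96), (109, 110, 109), (106, 107, 106), (108, 110, 107), (86, 71, 60), (99, 66, 39), (74, 66, 56), (69, 74, 73)]
264 [(109, 109, 111), (108, 109, 109), (100, 99, 98), (102, 100, 100), (102, 103, 101), (96, 95, 93), (99, 68, 49), (97, 65, 41), (8
[... 1078 characters left out ...]
(152, 131, 115), (142, 138, 134)]
272 [(96, 65, 40), (99, 65, 42), (103, 70, 41), (109, 74, 45), (103, 71, 50), (138, 117, 100), (146, 118, 96), (162, 140, 126), (164, 164, 163), (195, 196, 195)]
rivet [ 0.6056 -0.2175  0.047 ]
rivets2,3 [ 0.5691 -0.2184  0.041 ] [ 0.5312 -0.2208  0.041 ]
top2,3 [ 0.5694 -0.2167  0.041 ] [ 0.5327 -0.2203  0.041 ]
(0.61, -0.211, 0.061) 333.0 263.4
(0.61, -0.211, 0.047) 332.7 266.4
(0.61, -0.211, 0.041) 332.6 267.6
t 18.22 p [ 0.4292 -0.0366  0.2591] F [-0.   0.2  0.4] open 0.008 ff 0.0 q [ 0.41  0.42 -0.62  2.04  0.35  0.78  1.23]
[[-0.997 -0.08  -0.002]
 [-0.08   0.997 -0.001]
 [ 0.002 -0.001 -1.   ]]
cur yaw -175.4 spin 0.1 then t(cm) [-16.56  -8.56  -0.31]
```

Rivet 1 works out near (0.606,-0.215) and the ram near (0.609,-0.213). That is well within the 12 mm face. On to the lever.

```bash
python3 -m creep '[{"grip":-1,"tx":-3,"ty":0,"tz":-3,"spin":0},{"grip":-1,"tx":-3.5,"ty":-2,"tz":0,"spin":0},{"grip":-1,"tx":-3.5,"ty":-2,"tz":0,"spin":0},{"grip":-1,"tx":-3.5,"ty":-2.5,"tz":0,"spin":0},{"grip":-1,"tx":-3.1,"ty":-2.1,"tz":0,"spin":0},{"grip":-1,"tx":0,"ty":0,"tz":2.5,"spin":0},{"grip":-1,"tx":0,"ty":0,"tz":0,"spin":0}]'; python3 -m creep '[{"grip":-1,"tx":0,"ty":0,"tz":0.8,"spin":0},{"grip":-1,"tx":0,"ty":0,"tz":0.8,"spin":0},{"grip":-1,"tx":0,"ty":0,"tz":0,"spin":0}]'; python3 -c "
from h import *
plan(.601,-.098,.174,-175.5,True)"
```

```text
clock: 18.8
tool_pos: [0.5989, -0.1109, 0.2586]
eef_rot: [-0.038, 0.999, 0.0, -0.004]
contact_force: [-2.2, 1.0, -1.2]
opening: 0.008
finger_force: 0.0
clock: 19.05
tool_pos: [0.5989, -0.1068, 0.247]
eef_rot: [-0.041, 0.999, 0.0, -0.001]
contact_force: [-0.0, -0.9, 0.4]
opening: 0.006
finger_force: 0.4
t 19.05 p [ 0.5989 -0.1068  0.247 ] F [-0.  -0.9  0.4] open 0.006 ff 0.3504786640405655 q [ 0.41  0.68 -0.57  1.56  0.41  1.02  1.38]
[[-0.997 -0.082 -0.003]
 [-0.082  0.997 -0.   ]
 [ 0.003  0.    -1.   ]]
cur yaw -175.3 spin 0.2 then t(cm) [-0.3   0.86  7.3 ]
```

```bash
python3 -m creep '[{"grip":-1,"tx":0,"ty":0.1,"tz":1,"spin":0},{"grip":-1,"tx":0,"ty":0.2,"tz":1,"spin":0},{"grip":-1,"tx":0,"ty":0.1,"tz":1,"spin":0},{"grip":-1,"tx":0,"ty":0.1,"tz":1,"spin":0},{"grip":-1,"tx":0,"ty":0.1,"tz":0.7,"spin":0}]';python3 -m creep '[{"grip":-1,"tx":0,"ty":0.1,"tz":0.7,"spin":0},{"grip":-1,"tx":0,"ty":0.1,"tz":0.7,"spin":0},{"grip":-1,"tx":0,"ty":0,"tz":0.6,"spin":0},{"grip":-1,"tx":0,"ty":0,"tz":0.4,"spin":0}]';python3 -m creep '[{"grip":-1,"tx":0,"ty":0,"tz":0.3,"spin":0},{"grip":-1,"tx":0,"ty":0,"tz":0,"spin":0}]'
```

```text
clock: 19.47
tool_pos: [0.5999, -0.0999, 0.2]
eef_rot: [-0.041, 0.999, 0.0, -0.0]
contact_force: [-0.4, 1.9, 2.6]
opening: 0.002
finger_force: 1.2
clock: 19.8
tool_pos: [0.6, -0.0989, 0.1773]
eef_rot: [-0.041, 0.999, -0.0, 0.0]
contact_force: [-2.1, 0.4, 10.6]
opening: 0.006
finger_force: 4.9
clock: 19.97
tool_pos: [0.6, -0.099, 0.1743]
eef_rot: [-0.041, 0.999, -0.0, 0.0]
contact_force: [-1.6, 0.1, 8.9]
opening: 0.007
finger_force: 4.0
```

```bash
python3 -m creep '[{"grip":-1,"tx":0,"ty":0,"tz":0.2,"spin":0},{"grip":-1,"tx":0,"ty":0,"tz":0,"spin":0}]';python3 -m creep '[{"grip":-1,"tx":0,"ty":0,"tz":0.2,"spin":0},{"grip":-1,"tx":0,"ty":0,"tz":0,"spin":0}]'
```

```text
clock: 20.13
tool_pos: [0.6, -0.0991, 0.1727]
eef_rot: [-0.041, 0.999, -0.0, 0.0]
contact_force: [-1.3, 0.7, 8.5]
opening: 0.008
finger_force: 4.4
clock: 20.3
tool_pos: [0.6, -0.0992, 0.1707]
eef_rot: [-0.041, 0.999, -0.001, 0.0]
contact_force: [-1.4, 1.0, 8.8]
opening: 0.004
finger_force: 4.5
```

```bash
for i in 1; do python3 -m creep '[{"grip":-1,"tx":0,"ty":0,"tz":0.3,"spin":0},{"grip":-1,"tx":0,"ty":0,"tz":0,"spin":0}]' | grep -E 'pos|ct_f'; done; python3 -m creep '[{"grip":-1,"tx":0,"ty":0,"tz":0.3,"spin":0},{"grip":-1,"tx":0,"ty":0,"tz":0,"spin":0}]' | grep -E 'pos|ct_f'; python3 -m creep '[{"grip":-1,"tx":0,"ty":0,"tz":0.3,"spin":0},{"grip":-1,"tx":0,"ty":0,"tz":0,"spin":0}]' | grep -E 'pos|ct_f'
```

```text
tool_pos: [0.6002, -0.0993, 0.1692]
contact_force: [-4.3, -0.6, 18.1]
tool_pos: [0.6003, -0.0994, 0.1684]
contact_force: [-9.1, -0.1, 31.3]
tool_pos: [0.6004, -0.0995, 0.1676]
contact_force: [-14.4, -0.3, 45.3]
```

The lever is on its stop, since the force climbed sharply. I'll let it come back up, clear away and check.

```bash
python3 -m creep '[{"grip":-1,"tx":0,"ty":0,"tz":-1.2,"spin":0},{"grip":-1,"tx":0,"ty":-0.1,"tz":-2,"spin":0},{"grip":-1,"tx":0,"ty":-0.2,"tz":-2,"spin":0},{"grip":-1,"tx":0,"ty":-0.2,"tz":-2,"spin":0},{"grip":-1,"tx":0,"ty":0,"tz":-2.5,"spin":0},{"grip":-1,"tx":1,"ty":0,"tz":-2,"spin":0},{"grip":0,"tx":3.5,"ty":0,"tz":0,"spin":0},{"grip":0,"tx":4,"ty":0,"tz":0,"spin":0}]';python3 -m creep '[{"grip":0,"tx":4,"ty":1,"tz":0,"spin":0},{"grip":0,"tx":4,"ty":1,"tz":0,"spin":0},{"grip":0,"tx":1,"ty":0,"tz":0,"spin":0},{"grip":0,"tx":0,"ty":0,"tz":0,"spin":0}]'; python3 - <<'E'
from h import *
p,d=snap('side'); q,_=snap('top'); cv2.imwrite('pics/s10_top.png',q[:,:,::-1])
a=cv2.resize(p[230:305,285:360,::-1],(500,500),interpolation=cv2.INTER_CUBIC); b=cv2.resize(q[180:255,318:363,::-1],(300,500),interpolation=cv2.INTER_CUBIC); cv2.imwrite('pics/s10.png',np.hstack([a,b]))
for v in range(262,272): print(v,[tuple(int(c) for c in p[v,u]) for u in range(329,336)])
handle()
plan(.534,-.221,.06,-175.5,True)
E
```

```text
clock: 21.47
tool_pos: [0.5165, -0.1107, 0.2784]
eef_rot: [-0.041, 0.999, -0.0, 0.002]
contact_force: [-0.4, -0.2, -0.4]
opening: 0.131
finger_force: 0.0
clock: 21.8
tool_pos: [0.4202, -0.0992, 0.2777]
eef_rot: [-0.041, 0.999, -0.001, -0.002]
contact_force: [1.0, 0.1, 0.1]
opening: 0.435
finger_force: 0.0
262 [(117, 118, 117), (98, 99, 98), (103, 106, 102), (111, 114, 110), (117, 119, 117), (114, 114, 114), (94, 94, 92)]
263 [(106, 106, 107), (109, 109, 110), (97, 97, 97), (109, 111, 110), (108, 109, 107), (110, 113, 111), (88, 74, 61)]
264 [(108, 111, 109), (110, 111, 111), (100, 101, 100), (97, 98, 98), (101, 104, 101), (97, 96, 92), (95, 65, 40)]
265 [(110, 111, 110), (110, 110, 109), (102, 98, 96), (110, 102, 98), (110, 105, 101), (100, 89, 79), (97, 68, 45)]
266 [(101, 99, 99), (108, 100, 97), (102, 82, 69), (103, 75, 54), (100, 73, 53), (96, 63, 43), (92, 63, 40)]
267 [(95, 75, 65), (104, 70, 46), (93, 65, 44), (84, 63, 43), (89, 63, 43), (91, 59, 34), (94, 62, 39)]
268 [(104, 67, 38), (98, 64, 37), (78, 61, 49), (52, 52, 52), (72, 60, 53), (94, 62, 39), (101, 68, 44)]
269 [(99
[... 214 characters left out ...]
 61, 41), (95, 65, 42), (100, 68, 42), (103, 68, 39), (109, 75, 48), (120, 95, 74), (136, 104, 77)]
[331 201   7  23 131] top end [ 0.5937 -0.2117  0.044 ] low end [ 0.5133 -0.2175  0.044 ] yaw 4.1
199 72.0 200 77.0 201 80.0 202 80.0 203 81.0 204 81.0 205 82.0 206 97.0 207 123.0 208 127.0 209 116.0 210 117.0 211 117.0 212 113.0 213 113.0 214 114.0 215 114.0 216 115.0 217 139.0 218 152.0 219 132.0 220 114.0 221 116.0 222 117.0 223 114.0 224 140.0 
t 21.95 p [ 0.426  -0.0985  0.2783] F [ 0.3  0.9 -0.8] open 0.498 ff 0.0 q [ 0.57  0.4  -0.64  2.    0.32  0.84  1.4 ]
[[-0.997 -0.081  0.002]
 [-0.081  0.997  0.   ]
 [-0.002  0.    -1.   ]]
cur yaw -175.4 spin 0.1 then t(cm) [ -9.76 -13.06  21.85]
```

View pics/s10.png

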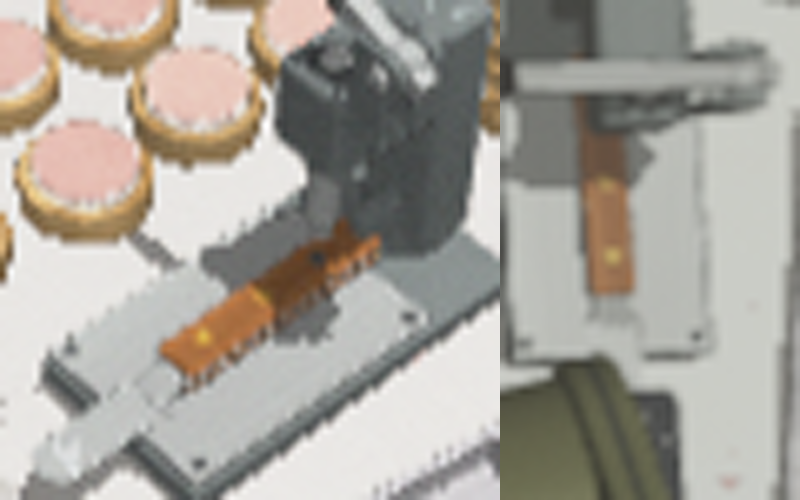

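Side panel: the loose rivet at (318,258) is now dark and level with the handle, and the lever is back up. I'll re-grip with the reverse of the retreat.

```bash
python3 -m creep '[{"grip":0,"tx":-1.2,"ty":-3.3,"tz":3.5,"spin":0},{"grip":0,"tx":-1.2,"ty":-3.3,"tz":3.5,"spin":0},{"grip":0,"tx":-1.2,"ty":-3.3,"tz":3.5,"spin":0},{"grip":0,"tx":-1.2,"ty":-3.2,"tz":3.5,"spin":0},{"grip":0,"tx":0,"ty":0,"tz":0,"spin":0}]'; python3 -c "
from h import *
plan(.534,-.221,.0085,-175.5,True)"
```

```text
clock: 22.37
tool_pos: [0.4737, -0.2106, 0.1534]
eef_rot: [-0.037, 0.999, 0.0, -0.003]
contact_force: [-0.1, 0.1, 0.3]
opening: 0.496
finger_force: 0.0
t 22.37 p [ 0.4737 -0.2106  0.1534] F [-0.1  0.1  0.3] open 0.496 ff 0.0 q [ 0.64  0.68 -0.5   1.93  0.52  0.67  1.45]
[[-0.997 -0.074 -0.007]
 [-0.074  0.997  0.   ]
 [ 0.007  0.001 -1.   ]]
cur yaw -175.8 spin -0.3 then t(cm) [-6.03 -1.53 14.45]
```

```bash
python3 -m creep '[{"grip":0,"tx":-2,"ty":0,"tz":3.5,"spin":0},{"grip":0,"tx":-2,"ty":0,"tz":3.5,"spin":0},{"grip":0,"tx":-1,"ty":0,"tz":3,"spin":0},{"grip":0,"tx":0,"ty":0,"tz":0,"spin":0}]'; python3 -c "
from h import *
plan(.534,-.221,.0085,-175.5,True)"
```

```text
clock: 22.7
tool_pos: [0.5242, -0.1987, 0.0547]
eef_rot: [-0.042, 0.999, 0.002, -0.002]
contact_force: [0.2, 0.4, -0.5]
opening: 0.5
finger_force: 0.0
t 22.7 p [ 0.5242 -0.1987  0.0547] F [ 0.2  0.4 -0.5] open 0.5 ff 0.0 q [ 0.51  0.87 -0.4   1.87  0.62  0.53  1.35]
[[-0.997 -0.083 -0.004]
 [-0.083  0.997  0.003]
 [ 0.004  0.004 -1.   ]]
cur yaw -175.2 spin 0.3 then t(cm) [-0.82 -2.32  4.61]
```

```bash
python3 -m creep '[{"grip":0,"tx":-0.8,"ty":-2.3,"tz":0,"spin":0},{"grip":0,"tx":0,"ty":0,"tz":0,"spin":0},{"grip":0,"tx":0,"ty":0,"tz":0,"spin":0}]'; python3 -c "
from h import *
plan(.534,-.221,.0085,-175.5,True)"
```

```text
clock: 22.95
tool_pos: [0.5342, -0.2245, 0.061]
eef_rot: [-0.039, 0.999, -0.001, 0.001]
contact_force: [-0.6, 1.1, 0.1]
opening: 0.501
finger_force: 0.0
t 22.95 p [ 0.5342 -0.2245  0.061 ] F [-0.6  1.1  0.1] open 0.501 ff 0.0 q [ 0.56  0.88 -0.42  1.82  0.61  0.58  1.4 ]
[[-0.997 -0.079  0.002]
 [-0.079  0.997 -0.001]
 [-0.002 -0.001 -1.   ]]
cur yaw -175.5 spin 0.0 then t(cm) [0.   0.36 5.25]
```

```bash
python3 -m creep '[{"grip":0,"tx":0,"ty":0.3,"tz":2.5,"spin":0},{"grip":0,"tx":0,"ty":0,"tz":2,"spin":0},{"grip":0,"tx":0,"ty":0,"tz":0.6,"spin":0},{"grip":-1,"tx":0,"ty":0,"tz":0,"spin":0},{"grip":-1,"tx":0,"ty":0,"tz":0,"spin":0},{"grip":-1,"tx":0,"ty":0,"tz":0,"spin":0},{"grip":-1,"tx":0,"ty":0,"tz":0,"spin":0},{"grip":-1,"tx":0,"ty":0,"tz":0,"spin":0}]'; python3 -m creep '[{"grip":-1,"tx":0,"ty":0,"tz":-0.4,"spin":0},{"grip":-1,"tx":2,"ty":0,"tz":0,"spin":0},{"grip":-1,"tx":3,"ty":0,"tz":0,"spin":0},{"grip":-1,"tx":3,"ty":0,"tz":0,"spin":0},{"grip":-1,"tx":2,"ty":0,"tz":-1,"spin":0},{"grip":-1,"tx":0,"ty":0,"tz":-3,"spin":0},{"grip":-1,"tx":0,"ty":0,"tz":-3,"spin":0},{"grip":-1,"tx":0,"ty":0,"tz":0,"spin":0}]'; python3 - <<'E'
from h import *
plan(.470,-.497,.07,177,True)
E
```

```text
clock: 23.62
tool_pos: [0.5339, -0.2202, 0.0105]
eef_rot: [-0.041, 0.999, -0.0, 0.001]
contact_force: [-0.3, 0.5, 6.0]
opening: 0.262
finger_force: 45.0
clock: 24.28
tool_pos: [0.4353, -0.2293, 0.0872]
eef_rot: [-0.04, 0.999, -0.001, 0.003]
contact_force: [0.4, -0.3, -1.5]
opening: 0.258
finger_force: 45.0
t 24.28 p [ 0.4353 -0.2293  0.0872] F [ 0.4 -0.3 -1.5] open 0.258 ff 44.99136507511139 q [ 0.63  0.76 -0.39  2.07  0.68  0.43  1.36]
[[-0.997 -0.081  0.006]
 [-0.081  0.997 -0.002]
 [-0.006 -0.003 -1.   ]]
cur yaw -175.4 spin 7.6 then t(cm) [ -4.86 -26.55   1.81]
```

```bash
python3 -m creep '[{"grip":-1,"tx":0,"ty":0,"tz":0,"spin":7},{"grip":-1,"tx":-0.7,"ty":-3.8,"tz":0,"spin":0.6},{"grip":-1,"tx":-0.7,"ty":-3.8,"tz":0,"spin":0},{"grip":-1,"tx":-0.7,"ty":-3.8,"tz":0,"spin":0},{"grip":-1,"tx":-0.7,"ty":-3.8,"tz":0,"spin":0},{"grip":-1,"tx":-0.7,"ty":-3.8,"tz":0,"spin":0},{"grip":-1,"tx":-0.7,"ty":-3.8,"tz":0,"spin":0},{"grip":-1,"tx":-0.7,"ty":-3.8,"tz":0,"spin":0}]'; python3 -m creep '[{"grip":-1,"tx":0,"ty":0,"tz":0,"spin":0},{"grip":-1,"tx":0,"ty":0,"tz":0,"spin":0}]'; python3 - <<'E'
from h import *
plan(.470,-.497,-.0125,177,True)
E
```

```text
clock: 24.95
tool_pos: [0.4683, -0.4983, 0.0825]
eef_rot: [0.026, 1.0, 0.0, -0.0]
contact_force: [1.6, 0.3, -1.4]
opening: 0.265
finger_force: 45.0
clock: 25.12
tool_pos: [0.4675, -0.4992, 0.0818]
eef_rot: [0.028, 1.0, -0.0, -0.0]
contact_force: [0.5, 0.3, -1.4]
opening: 0.263
finger_force: 45.0
t 25.12 p [ 0.4675 -0.4992  0.0818] F [ 0.5  0.3 -1.4] open 0.263 ff 44.99172270298004 q [ 1.    0.97 -0.51  1.46  0.56  0.86  1.82]
[[-0.998  0.056 -0.001]
 [ 0.056  0.998 -0.001]
 [ 0.001 -0.001 -1.   ]]
cur yaw 176.8 spin -0.2 then t(cm) [-0.24  0.24  9.43]
```

Lower into the tray, release, and head back towards the rack for the second one.

```bash
python3 -m creep '[{"grip":-1,"tx":0,"ty":0.2,"tz":3,"spin":0},{"grip":-1,"tx":0,"ty":0,"tz":3,"spin":0},{"grip":-1,"tx":0,"ty":0,"tz":2,"spin":0},{"grip":-1,"tx":0,"ty":0,"tz":1,"spin":0},{"grip":-1,"tx":0,"ty":0,"tz":0.4,"spin":0},{"grip":-1,"tx":0,"ty":0,"tz":0,"spin":0}]'; python3 -m creep '[{"grip":-0.2,"tx":0,"ty":0,"tz":0,"spin":0},{"grip":-0.2,"tx":0,"ty":0,"tz":0,"spin":0},{"grip":-0.2,"tx":0,"ty":0,"tz":0,"spin":0},{"grip":-0.2,"tx":0,"ty":0,"tz":-1,"spin":0},{"grip":0,"tx":0,"ty":0,"tz":-3,"spin":0},{"grip":0,"tx":0,"ty":0,"tz":-4,"spin":0},{"grip":0,"tx":0,"ty":0,"tz":-4,"spin":0},{"grip":0,"tx":0,"ty":0,"tz":-4,"spin":0}]';  python3 -m creep '[{"grip":0,"tx":1,"ty":3.9,"tz":0,"spin":0},{"grip":0,"tx":1,"ty":3.9,"tz":0,"spin":0},{"grip":0,"tx":0.5,"ty":3.9,"tz":0,"spin":0},{"grip":0,"tx":0,"ty":4,"tz":0,"spin":0},{"grip":0,"tx":0,"ty":4,"tz":0,"spin":0},{"grip":0,"tx":0,"ty":4,"tz":0,"spin":0},{"grip":0,"tx":0,"ty":4,"tz":0,"spin":0},{"grip":0,"tx":0,"ty":4,"tz":0,"spin":0}]'; python3 -m creep '[{"grip":0,"tx":0,"ty":4,"tz":0,"spin":0},{"grip":0,"tx":0,"ty":4,"tz":0,"spin":0},{"grip":0,"tx":0,"ty":4,"tz":0,"spin":0},{"grip":0,"tx":0,"ty":4,"tz":0,"spin":0},{"grip":0,"tx":0,"ty":4,"tz":0,"spin":0},{"grip":0,"tx":0,"ty":4,"tz":0,"spin":0},{"grip":0,"tx":0,"ty":0,"tz":0,"spin":0}]'; python3 - <<'E'
from h import *
print('tray sp'); handle(.019,355,435,195,285)
print('rack sp'); handle(.023,170,198,217,250)
plan(.47,.315,.05,180+6,True)
E
```

```text
clock: 25.62
tool_pos: [0.4691, -0.4919, -0.0108]
eef_rot: [0.024, 1.0, 0.001, -0.001]
contact_force: [0.5, -0.3, -1.2]
opening: 0.264
finger_force: 45.0
clock: 26.28
tool_pos: [0.4692, -0.4941, 0.1518]
eef_rot: [0.025, 1.0, -0.0, 0.0]
contact_force: [0.6, -0.8, -0.2]
opening: 0.5
finger_force: 0.0
clock: 26.95
tool_pos: [0.4607, -0.1749, 0.1503]
eef_rot: [0.026, 1.0, -0.0, 0.001]
contact_force: [0.8, -0.0, -0.8]
opening: 0.496
finger_force: 0.0
clock: 27.53
tool_pos: [0.4742, 0.0748, 0.151]
eef_rot: [0.018, 1.0, 0.004, 0.003]
contact_force: [0.3, 0.7, -0.3]
opening: 0.499
finger_force: 0.0
tray sp
[407 218   7  26 140] top end [ 0.5413 -0.4915  0.019 ] low end [ 0.4491 -0.4878  0.019 ] yaw -2.3
216 120.0 217 117.0 218 121.0 219 123.0 220 122.0 221 121.0 222 122.0 223 121.0 224 120.0 225 122.0 226 145.0 227 155.0 228 136.0 229 118.0 230 118.0 231 118.0 232 118.0 233 117.0 234 117.0 235 117.0 236 117.0 237 139.0 238 148.0 239 136.0 240 123.0 241 120.0 242 121.0 243 114.0 244 140.0 
rack sp
[178 220   8  24 149] top end [0.5162 0.3228 0.023 ] low end [0.4318 0.3118 0.023 ] yaw 7.4
218 188.0 219 157.0 220 110.0 221 116.0 222 123.0 223 144.0 224 148.0 225 128.0 226 116.0 227 115.0 228 116.0 229 118.0 230 118.0 231 117.0 232 117.0 233 117.0 234 117.0 235 129.0 236 137.0 237 127.0 238 116.0 239 117.0 240 118.0 241 118.0 242 118.0 243 116.0 244 177.0 
t 27.63 p [0.4731 0.0657 0.1501] F [-0.5 -1.2 -0.1] open 0.504 ff 0.0 q [ 0.04  0.63 -0.43  2.06  0.49  0.54  0.78]
[[-0.999  0.046  0.002]
 [ 0.046  0.999  0.001]
 [-0.002  0.001 -1.   ]]
cur yaw 177.4 spin -8.6 then t(cm) [-2.28 24.81 10.03]
```

```bash
python3 -m creep '[{"grip":0.05,"tx":0,"ty":0,"tz":0,"spin":-5},{"grip":0.05,"tx":0,"ty":0,"tz":0,"spin":-5},{"grip":0.05,"tx":-0.8,"ty":3.6,"tz":0,"spin":0},{"grip":0.05,"tx":-0.8,"ty":3.6,"tz":0,"spin":0},{"grip":0.05,"tx":-0.8,"ty":3.6,"tz":0,"spin":0},{"grip":0.05,"tx":-0.8,"ty":3.6,"tz":0,"spin":0},{"grip":0.05,"tx":-0.8,"ty":3.6,"tz":0,"spin":0},{"grip":0.05,"tx":0,"ty":3.6,"tz":0,"spin":0}]'; python3 -m creep '[{"grip":0.05,"tx":0,"ty":2.5,"tz":2,"spin":0},{"grip":0.05,"tx":0,"ty":0,"tz":3,"spin":0},{"grip":0.05,"tx":0,"ty":0,"tz":3,"spin":0},{"grip":0.05,"tx":0,"ty":0,"tz":0,"spin":0}]'; python3 - <<'E'
from h import *
plan(.467,.317,-.0115,187.4,True)
E
```

```text
clock: 28.3
tool_pos: [0.4882, 0.2819, 0.1496]
eef_rot: [-0.059, 0.998, -0.0, 0.001]
contact_force: [0.8, -0.2, 0.5]
opening: 0.526
finger_force: 0.0
clock: 28.63
tool_pos: [0.4808, 0.303, 0.065]
eef_rot: [-0.061, 0.998, -0.003, -0.003]
contact_force: [-0.4, -0.7, -0.3]
opening: 0.527
finger_force: 0.0
t 28.63 p [0.4808 0.303  0.065 ] F [-0.4 -0.7 -0.3] open 0.527 ff 0.0 q [-0.43  0.86 -0.37  1.84  0.55  0.56  0.53]
[[-0.993 -0.122 -0.006]
 [-0.122  0.993 -0.007]
 [ 0.007 -0.006 -1.   ]]
cur yaw -173.0 spin -0.4 then t(cm) [1.14 1.61 7.64]
```

```bash
python3 -m creep '[{"grip":0.05,"tx":1.1,"ty":1.6,"tz":1.5,"spin":-0.4},{"grip":0.05,"tx":0,"ty":0,"tz":0,"spin":0},{"grip":0.05,"tx":0,"ty":0,"tz":0,"spin":0}]'; python3 - <<'E'
from h import *
plan(.467,.317,-.0115,187.4,True)
E
```

```text
clock: 28.88
tool_pos: [0.47, 0.3214, 0.0552]
eef_rot: [-0.065, 0.998, -0.0, 0.0]
contact_force: [0.5, 0.3, 0.3]
opening: 0.528
finger_force: 0.0
t 28.88 p [0.47   0.3214 0.0552] F [0.5 0.3 0.3] open 0.528 ff 0.0 q [-0.47  0.87 -0.36  1.85  0.56  0.53  0.49]
[[-0.991 -0.13   0.   ]
 [-0.13   0.991 -0.   ]
 [-0.    -0.    -1.   ]]
cur yaw -172.5 spin 0.1 then t(cm) [ 0.36 -0.39  6.67]
```

```bash
python3 -m creep '[{"grip":0.05,"tx":0.3,"ty":-0.4,"tz":2.5,"spin":0},{"grip":0.05,"tx":0,"ty":0,"tz":2.5,"spin":0},{"grip":0.05,"tx":0,"ty":0,"tz":1.5,"spin":0},{"grip":-1,"tx":0,"ty":0,"tz":0.1,"spin":0},{"grip":-1,"tx":0,"ty":0,"tz":0,"spin":0},{"grip":-1,"tx":0,"ty":0,"tz":0,"spin":0},{"grip":-1,"tx":0,"ty":0,"tz":0,"spin":0},{"grip":-1,"tx":0,"ty":0,"tz":0,"spin":0}]'
```

```text
clock: 29.55
tool_pos: [0.4686, 0.3177, -0.0103]
eef_rot: [-0.065, 0.998, 0.001, 0.001]
contact_force: [1.0, -0.5, 3.9]
opening: 0.263
finger_force: 44.5
```

```bash
python3 -m creep '[{"grip":-1,"tx":1.5,"ty":0,"tz":0,"spin":0},{"grip":-1,"tx":2.5,"ty":0,"tz":0,"spin":0},{"grip":-1,"tx":2.5,"ty":0,"tz":0,"spin":0},{"grip":-1,"tx":2.5,"ty":0,"tz":0,"spin":0},{"grip":-1,"tx":2.5,"ty":0,"tz":0,"spin":0},{"grip":-1,"tx":2.5,"ty":0,"tz":0,"spin":0},{"grip":-1,"tx":0.5,"ty":0,"tz":0,"spin":0},{"grip":-1,"tx":0,"ty":0,"tz":0,"spin":0}]';python3 -m creep '[{"grip":-1,"tx":0,"ty":0,"tz":-1.5,"spin":0},{"grip":-1,"tx":0,"ty":0,"tz":-3,"spin":0},{"grip":-1,"tx":0,"ty":0,"tz":-3,"spin":0},{"grip":-1,"tx":0,"ty":0,"tz":0,"spin":0},{"grip":-1,"tx":0,"ty":0,"tz":0,"spin":0}]'; python3 - <<'E'
from h import *
plan(.37,.40,.062,187.4,True)
E
```

```text
clock: 30.22
tool_pos: [0.3448, 0.3017, -0.0107]
eef_rot: [-0.067, 0.998, -0.002, -0.0]
contact_force: [-0.7, -0.2, -1.0]
opening: 0.264
finger_force: 44.5
clock: 30.63
tool_pos: [0.3467, 0.3021, 0.0651]
eef_rot: [-0.064, 0.998, 0.0, 0.0]
contact_force: [0.8, 0.4, -0.4]
opening: 0.264
finger_force: 45.0
t 30.63 p [0.3467 0.3021 0.0651] F [ 0.8  0.4 -0.4] open 0.264 ff 44.9993759393692 q [-0.56  0.79 -0.41  2.17  0.92  0.37 -0.05]
[[-0.992 -0.128  0.   ]
 [-0.128  0.992  0.   ]
 [-0.     0.    -1.   ]]
cur yaw -172.6 spin -0.0 then t(cm) [-3.57  9.41  0.32]
```

The arm drew it out only 123 mm and then lifted, so I'll check how the spatula sits in the grip.

```bash
python3 - <<'E'
from h import *
p,d=snap('side'); W=pts('side',d)
hs=cv2.cvtColor(p,cv2.COLOR_RGB2HSV); m=cv2.inRange(hs,(3,100,40),(18,255,230))>0
m&=(W[...,0]>.28)&(W[...,0]<.5)&(W[...,1]>.24)&(W[...,1]<.38)&(W[...,2]>.03)
w=W[m]; print(len(w))
for a in np.arange(.29,.50,.02):
    k=(w[:,0]>=a)&(w[:,0]<a+.02)
    if k.sum(): print(round(a,2),k.sum(),np.median(w[k],0).round(3),np.percentile(w[k][:,2],90).round(3))
q,dq=snap('top'); Wq=pts('top',dq)
# profile along expected axis in front of gripper
for x in np.arange(.30,.545,.01):
    y=.3021+(x-.3467)*.129
    k=(abs(Wq[...,0]-x)<.006)&(abs(Wq[...,1]-y)<.012); print(round(x,2),np.nanmedian(Wq[k],0).round(3)[2],np.median(q[k],0).tolist())
E
```

```text
47
0.29 1 [0.31  0.294 0.107] 0.107
0.31 22 [0.321 0.298 0.104] 0.107
0.33 13 [0.336 0.302 0.1  ] 0.104
0.37 1 [0.372 0.291 0.087] 0.087
0.39 1 [0.4   0.298 0.082] 0.082
0.41 7 [0.422 0.301 0.082] 0.084
0.43 2 [0.433 0.306 0.078] 0.08
0.3 0.001 [116.5, 116.0, 110.5]
0.31 -0.002 [96.0, 91.0, 87.0]
0.32 0.003 [110.0, 109.0, 104.0]
0.33 0.001 [114.5, 114.0, 108.0]
0.34 0.003 [118.5, 117.5, 112.0]
0.35 0.002 [95.0, 95.0, 91.0]
0.36 0.512 [66.5, 67.5, 54.0]
0.37 0.505 [70.0, 70.0, 57.0]
0.38 0.249 [126.0, 109.0, 79.0]
0.39 0.093 [145.0, 112.0, 84.0]
0.4 0.084 [153.0, 118.0, 101.0]
0.41 0.081 [153.0, 118.5, 91.5]
0.42 0.076 [159.0, 123.0, 90.0]
0.43 0.077 [152.0, 118.0, 88.0]
0.44 0.068 [150.0, 151.0, 146.0]
0.45 0.061 [164.0, 165.5, 160.0]
0.46 0.057 [167.0, 169.0, 162.0]
0.47 0.054 [167.0, 169.0, 162.0]
0.48 0.053 [167.0, 169.0, 163.0]
0.49 0.05 [168.0, 169.0, 162.0]
0.5 0.047 [171.0, 172.0, 166.0]
0.51 0.047 [168.5, 167.0, 151.5]
0.52 0.038 [199.0, 184.0, 143.0]
0.53 0.041 [199.0, 186.0, 144.0]
0.54 0.039 [199.0, 185.0, 144.0]
```

It is held but pitched about 13° nose-down, tip just above the cover. I'll lift more, then turn and set it down with a softer grip so it levels itself.

```bash
python3 -m creep '[{"grip":-1,"tx":0,"ty":0,"tz":-3,"spin":0},{"grip":-1,"tx":0,"ty":0,"tz":-2,"spin":0},{"grip":-1,"tx":-1,"ty":3,"tz":0,"spin":0},{"grip":-1,"tx":-1.5,"ty":3.2,"tz":0,"spin":0},{"grip":-1,"tx":-1,"ty":3.2,"tz":0,"spin":0},{"grip":-1,"tx":0,"ty":0,"tz":0,"spin":7},{"grip":-1,"tx":0,"ty":0,"tz":0,"spin":7},{"grip":-1,"tx":0,"ty":0,"tz":0,"spin":7}]';python3 -m creep '[{"grip":-1,"tx":0,"ty":0,"tz":0,"spin":7},{"grip":-1,"tx":0,"ty":0,"tz":0,"spin":7},{"grip":-1,"tx":0,"ty":0,"tz":0,"spin":7},{"grip":-1,"tx":0,"ty":0,"tz":0,"spin":7},{"grip":-1,"tx":0,"ty":0,"tz":0,"spin":7},{"grip":-1,"tx":0,"ty":0,"tz":0,"spin":7},{"grip":-1,"tx":0,"ty":0,"tz":0,"spin":7},{"grip":-1,"tx":0,"ty":0,"tz":0,"spin":7}]'; python3 -m creep '[{"grip":-1,"tx":0,"ty":0,"tz":0,"spin":7},{"grip":-1,"tx":0,"ty":0,"tz":0,"spin":7},{"grip":-1,"tx":0,"ty":0,"tz":0,"spin":6},{"grip":-1,"tx":0,"ty":0,"tz":0,"spin":0},{"grip":-1,"tx":0,"ty":0,"tz":0,"spin":0}]'; python3 - <<'E'
from h import *
plan(.37,.40,.04,90,True)
E
```

```text
clock: 31.4
tool_pos: [0.3674, 0.3992, 0.1114]
eef_rot: [0.12, 0.993, -0.003, -0.001]
contact_force: [-0.4, -0.7, -0.0]
opening: 0.267
finger_force: 45.0
clock: 32.07
tool_pos: [0.3677, 0.3987, 0.1118]
eef_rot: [0.572, 0.82, -0.003, 0.001]
contact_force: [0.0, -0.2, -1.0]
opening: 0.261
finger_force: 45.0
clock: 32.48
tool_pos: [0.3678, 0.399, 0.1123]
eef_rot: [0.703, 0.711, -0.002, 0.002]
contact_force: [1.0, -0.1, -1.1]
opening: 0.267
finger_force: 45.0
t 32.48 p [0.3678 0.399  0.1123] F [ 1.  -0.1 -1.1] open 0.267 ff 44.99971032142639 q [-0.83  0.74 -0.14  1.9   0.19  0.52 -1.09]
[[-0.012  1.    -0.001]
 [ 1.     0.012 -0.006]
 [-0.006 -0.001 -1.   ]]
cur yaw 90.7 spin 0.7 then t(cm) [0.14 0.23 7.23]
```

```bash
python3 -m creep '[{"grip":-1,"tx":0,"ty":0,"tz":3,"spin":0.7},{"grip":-1,"tx":0,"ty":0,"tz":3,"spin":0},{"grip":-1,"tx":0,"ty":0,"tz":1,"spin":0},{"grip":-1,"tx":0,"ty":0,"tz":0,"spin":0}]'; python3 -m creep '[{"grip":-1,"tx":0,"ty":0,"tz":1,"spin":0},{"grip":-1,"tx":0,"ty":0,"tz":1,"spin":0},{"grip":-1,"tx":0,"ty":0,"tz":0,"spin":0}]' 12;python3 -m creep '[{"grip":-1,"tx":0,"ty":0,"tz":1,"spin":0},{"grip":-1,"tx":0,"ty":0,"tz":1,"spin":0},{"grip":-1,"tx":0,"ty":0,"tz":0,"spin":0}]';python3 -m creep '[{"grip":-1,"tx":0,"ty":0,"tz":1,"spin":0},{"grip":-1,"tx":0,"ty":0,"tz":0.5,"spin":0},{"grip":-1,"tx":0,"ty":0,"tz":0,"spin":0}]'
```

```text
clock: 32.82
tool_pos: [0.3666, 0.3973, 0.0408]
eef_rot: [0.708, 0.707, -0.004, 0.002]
contact_force: [-0.4, -0.7, -1.6]
opening: 0.266
finger_force: 45.0
clock: 33.07
tool_pos: [0.3679, 0.3987, 0.0225]
eef_rot: [0.708, 0.706, -0.002, 0.001]
contact_force: [-0.6, 0.4, 0.0]
opening: 0.27
finger_force: 12.0
clock: 33.32
tool_pos: [0.3677, 0.3985, 0.002]
eef_rot: [0.708, 0.706, -0.002, 0.001]
contact_force: [-0.3, 1.2, -1.0]
opening: 0.27
finger_force: 12.0
clock: 33.57
tool_pos: [0.3677, 0.3984, -0.0128]
eef_rot: [0.708, 0.706, -0.002, 0.001]
contact_force: [0.1, -0.6, -0.3]
opening: 0.266
finger_force: 12.0
```

Release, lift, half-turn the hand, then measure.

```bash
python3 -m creep '[{"grip":-1,"tx":0,"ty":0,"tz":0.2,"spin":0},{"grip":0,"tx":0,"ty":0,"tz":0,"spin":0},{"grip":0,"tx":0,"ty":0,"tz":0,"spin":0},{"grip":0,"tx":0,"ty":0,"tz":0,"spin":0},{"grip":0,"tx":0,"ty":0,"tz":-2,"spin":0},{"grip":0,"tx":0,"ty":0,"tz":-4,"spin":0},{"grip":0,"tx":-4,"ty":0,"tz":-1,"spin":-7},{"grip":0,"tx":-3,"ty":0,"tz":0,"spin":-7}]' 45; python3 -m creep '[{"grip":0,"tx":0,"ty":0,"tz":0,"spin":-7},{"grip":0,"tx":0,"ty":0,"tz":0,"spin":-7},{"grip":0,"tx":0,"ty":0,"tz":0,"spin":-7},{"grip":0,"tx":0,"ty":0,"tz":0,"spin":-7},{"grip":0,"tx":0,"ty":0,"tz":0,"spin":-7},{"grip":0,"tx":0,"ty":0,"tz":0,"spin":-7},{"grip":0,"tx":0,"ty":0,"tz":0,"spin":-7},{"grip":0,"tx":0,"ty":0,"tz":0,"spin":-7}]' >/dev/null;python3 -m creep '[{"grip":0,"tx":0,"ty":0,"tz":0,"spin":-7},{"grip":0,"tx":0,"ty":0,"tz":0,"spin":-7},{"grip":0,"tx":0,"ty":0,"tz":0,"spin":-7},{"grip":0,"tx":0,"ty":0,"tz":0,"spin":-7},{"grip":0,"tx":0,"ty":0,"tz":0,"spin":-7},{"grip":0,"tx":0,"ty":0,"tz":0,"spin":-7},{"grip":0,"tx":0,"ty":0,"tz":0,"spin":-7},{"grip":0,"tx":0,"ty":0,"tz":0,"spin":-7}]' >/dev/null; python3 -m creep '[{"grip":0,"tx":0,"ty":0,"tz":0,"spin":-7},{"grip":0,"tx":0,"ty":0,"tz":0,"spin":-7},{"grip":0,"tx":0,"ty":0,"tz":0,"spin":-7},{"grip":0,"tx":0,"ty":0,"tz":0,"spin":-7},{"grip":0,"tx":0,"ty":0,"tz":0,"spin":-7},{"grip":0,"tx":0,"ty":0,"tz":0,"spin":-7},{"grip":0,"tx":0,"ty":0,"tz":0,"spin":-7},{"grip":0,"tx":0,"ty":0,"tz":0,"spin":-5}]'; python3 - <<'E'
from h import *
p,d=snap('side'); W=pts('side',d)
h=cv2.cvtColor(p,cv2.COLOR_RGB2HSV); m=cv2.inRange(h,(3,100,50),(18,255,220)); m[:185]=0; m[235:]=0; m[:,:160]=0; m[:,205:]=0
n,l,S,c=cv2.connectedComponentsWithStats(m); i=1+S[1:,4].argmax(); q=np.argwhere(l==i)[:,::-1].astype(np.float32); print(S[1:],i)
print(np.round([ray('side',u,v,.017)[:2] for u,v in cv2.boxPoints(cv2.minAreaRect(q))],3).tolist(), np.nanpercentile(W[l==i],[5,50,95],axis=0).round(3))
# blade tip in top view
t,dt=snap('top'); print([[int(x) for x in t[v,200:216].max(-1)] for v in(257,259,261,263)])
plan(.37,.328,-.0165,-90,True)
E
```

```text
clock: 34.23
tool_pos: [0.3722, 0.3305, 0.0596]
eef_rot: [0.614, 0.789, 0.001, 0.001]
contact_force: [0.3, -1.4, -0.1]
opening: 0.504
finger_force: 0.0
clock: 36.23
tool_pos: [0.3719, 0.329, 0.0568]
eef_rot: [0.708, -0.707, 0.001, 0.001]
contact_force: [0.2, -0.5, -0.6]
opening: 0.5
finger_force: 0.0
[[160 193   3   3   8]
 [174 199  20  20 115]
 [160 223  10  12  44]] 2
[[0.355, 0.431], [0.378, 0.44], [0.375, 0.307], [0.353, 0.298]] [[0.352 0.311 0.012]
 [0.363 0.354 0.018]
 [0.374 0.417 0.024]]
[[102, 103, 99, 99, 101, 99, 99, 98, 97, 97, 96, 95, 94, 93, 92, 92], [86, 97, 99, 97, 91, 95, 99, 96, 95, 95, 93, 93, 90, 91, 90, 88], [81, 79, 92, 98, 99, 92, 88, 93, 94, 93, 90, 90, 90, 87, 87, 85], [99, 92, 81, 79, 92, 95, 98, 95, 91, 90, 88, 87, 85, 85, 83, 82]]
t 36.33 p [0.3718 0.329  0.0566] F [0.5 0.1 0.2] open 0.501 ff 0.0 q [-0.34  0.93 -0.82  2.05  1.12  0.71  1.22]
[[-0.004 -1.    -0.   ]
 [-1.     0.004 -0.004]
 [ 0.004  0.    -1.   ]]
cur yaw -90.3 spin -0.3 then t(cm) [0.07 0.18 7.32]
```

```bash
python3 -m creep '[{"grip":0,"tx":0,"ty":0.4,"tz":2.5,"spin":0},{"grip":0,"tx":0,"ty":0,"tz":2.5,"spin":0},{"grip":0,"tx":0,"ty":0,"tz":1.8,"spin":0},{"grip":0,"tx":0,"ty":0,"tz":0.4,"spin":0},{"grip":-1,"tx":0,"ty":0,"tz":0,"spin":0},{"grip":-1,"tx":0,"ty":0,"tz":0,"spin":0},{"grip":-1,"tx":0,"ty":0,"tz":0,"spin":0},{"grip":-1,"tx":0,"ty":0,"tz":0,"spin":0}]';python3 -m creep '[{"grip":-1,"tx":0,"ty":0,"tz":0,"spin":0},{"grip":-1,"tx":0,"ty":0,"tz":-2,"spin":0},{"grip":-1,"tx":0,"ty":0,"tz":-4,"spin":0},{"grip":-1,"tx":0,"ty":0,"tz":-4,"spin":0},{"grip":-1,"tx":0,"ty":0,"tz":-4,"spin":0},{"grip":-1,"tx":0,"ty":0,"tz":0,"spin":0}]'; python3 -m creep '[{"grip":-1,"tx":0,"ty":0,"tz":0,"spin":7},{"grip":-1,"tx":0,"ty":0,"tz":0,"spin":7},{"grip":-1,"tx":0,"ty":0,"tz":0,"spin":7},{"grip":-1,"tx":0,"ty":0,"tz":0,"spin":7},{"grip":-1,"tx":0,"ty":0,"tz":0,"spin":7},{"grip":-1,"tx":0,"ty":0,"tz":0,"spin":7},{"grip":-1,"tx":0,"ty":0,"tz":0,"spin":7},{"grip":-1,"tx":0,"ty":0,"tz":0,"spin":7}]';python3 -m creep '[{"grip":-1,"tx":0,"ty":0,"tz":0,"spin":7},{"grip":-1,"tx":0,"ty":0,"tz":0,"spin":7},{"grip":-1,"tx":0,"ty":0,"tz":0,"spin":7},{"grip":-1,"tx":0,"ty":0,"tz":0,"spin":7},{"grip":-1,"tx":0,"ty":0,"tz":0,"spin":1.5},{"grip":-1,"tx":0,"ty":0,"tz":0,"spin":0}]'; python3 - <<'E'
from h import *
plan(.41,-.226,.12,-175.5,True)
E
```

```text
clock: 37.0
tool_pos: [0.3679, 0.3298, -0.0143]
eef_rot: [-0.706, 0.709, -0.001, -0.0]
contact_force: [-0.2, -0.1, 2.2]
opening: 0.264
finger_force: 45.0
clock: 37.5
tool_pos: [0.369, 0.3333, 0.1311]
eef_rot: [-0.706, 0.708, -0.0, 0.004]
contact_force: [0.1, 0.5, -0.7]
opening: 0.267
finger_force: 45.0
clock: 38.17
tool_pos: [0.3674, 0.3291, 0.1247]
eef_rot: [-0.287, 0.958, -0.002, -0.001]
contact_force: [0.2, -0.3, -0.8]
opening: 0.262
finger_force: 45.0
clock: 38.67
tool_pos: [0.3674, 0.3294, 0.1248]
eef_rot: [-0.038, 0.999, -0.002, -0.0]
contact_force: [0.3, 1.1, -0.6]
opening: 0.263
finger_force: 45.0
t 38.67 p [0.3674 0.3294 0.1248] F [ 0.3  1.1 -0.6] open 0.263 ff 45.000073313713074 q [-0.5   0.71 -0.52  2.03  0.65  0.57  0.16]
[[-0.997 -0.076 -0.   ]
 [-0.076  0.997 -0.004]
 [ 0.    -0.004 -1.   ]]
cur yaw -175.6 spin -0.1 then t(cm) [  0.11 -55.7    0.7 ]
```

```bash
python3 -m creep '[{"grip":-1,"tx":-0.7,"ty":-3.7,"tz":0,"spin":0},{"grip":-1,"tx":-0.7,"ty":-3.7,"tz":0,"spin":0},{"grip":-1,"tx":-0.7,"ty":-3.7,"tz":0,"spin":0},{"grip":-1,"tx":-0.7,"ty":-3.7,"tz":0,"spin":0},{"grip":-1,"tx":-0.7,"ty":-3.7,"tz":0,"spin":0},{"grip":-1,"tx":-0.7,"ty":-3.7,"tz":0,"spin":0},{"grip":-1,"tx":-0.7,"ty":-3.7,"tz":0,"spin":0},{"grip":-1,"tx":0,"ty":-3.7,"tz":0,"spin":0}]';python3 -m creep '[{"grip":-1,"tx":0.7,"ty":-3.7,"tz":0,"spin":0},{"grip":-1,"tx":0.7,"ty":-3.7,"tz":0,"spin":0},{"grip":-1,"tx":0.7,"ty":-3.7,"tz":0,"spin":0},{"grip":-1,"tx":0.7,"ty":-3.7,"tz":0,"spin":0},{"grip":-1,"tx":0.7,"ty":-3.7,"tz":0,"spin":0},{"grip":-1,"tx":0.7,"ty":-3.7,"tz":0,"spin":0},{"grip":-1,"tx":0.6,"ty":-3.7,"tz":0,"spin":0},{"grip":-1,"tx":0,"ty":0,"tz":0,"spin":0}]'; python3 -m creep '[{"grip":-1,"tx":0,"ty":0,"tz":0,"spin":0}]' >/dev/null; python3 - <<'E'
from h import *
plan(.4637,-.2165,.0130,-175.5,True)
handle(.1231+.0167+.016,330,355,212,258)
E
```

```text
clock: 39.33
tool_pos: [0.44, 0.0364, 0.1257]
eef_rot: [-0.039, 0.999, -0.001, 0.001]
contact_force: [1.9, 0.6, -1.4]
opening: 0.266
finger_force: 45.0
clock: 40.0
tool_pos: [0.4068, -0.2334, 0.1258]
eef_rot: [-0.032, 0.999, -0.004, -0.002]
contact_force: [-0.4, -0.1, -0.6]
opening: 0.263
finger_force: 45.0
t 40.08 p [ 0.4089 -0.2266  0.1262] F [-0.6  0.4 -1.1] open 0.264 ff 44.99954402446747 q [ 0.79  0.71 -0.62  2.1   0.78  0.58  1.24]
[[-0.998 -0.07  -0.001]
 [-0.07   0.998 -0.004]
 [ 0.001 -0.004 -1.   ]]
cur yaw -176.0 spin -0.5 then t(cm) [-5.56  0.62 11.32]
[337 223   7  25 152] top end [ 0.5132 -0.2162  0.1558] low end [ 0.4334 -0.2226  0.1558] yaw 4.6
221 171.0 222 134.0 223 113.0 224 114.0 225 114.0 226 114.0 227 115.0 228 113.0 229 137.0 230 154.0 231 134.0 232 111.0 233 113.0 234 113.0 235 113.0 236 113.0 237 113.0 238 113.0 239 114.0 240 113.0 241 114.0 242 122.0 243 148.0 244 151.0 245 127.0 246 111.0 247 96.0 248 70.0
```

```bash
python3 -m creep '[{"grip":-1,"tx":-1.1,"ty":0.1,"tz":2.5,"spin":-0.5},{"grip":-1,"tx":-1.1,"ty":0,"tz":2.5,"spin":0},{"grip":-1,"tx":-1.1,"ty":0,"tz":2.5,"spin":0},{"grip":-1,"tx":-1.1,"ty":0,"tz":2.5,"spin":0},{"grip":-1,"tx":-1.1,"ty":0,"tz":1.2,"spin":0},{"grip":-1,"tx":0,"ty":0,"tz":0,"spin":0},{"grip":-1,"tx":0,"ty":0,"tz":0,"spin":0}]'; python3 - <<'E'
from h import *
plan(.5295,-.2195,.0135,-175.5,True)
handle(.046)
E
```

```text
clock: 40.72
tool_pos: [0.465, -0.2164, 0.0144]
eef_rot: [-0.044, 0.999, -0.001, -0.001]
contact_force: [0.4, -0.3, -1.3]
opening: 0.265
finger_force: 45.0
t 40.72 p [ 0.465  -0.2164  0.0144] F [ 0.4 -0.3 -1.3] open 0.265 ff 44.99956011772156 q [ 0.61  0.92 -0.44  2.02  0.98  0.42  1.05]
[[-0.996 -0.088 -0.001]
 [-0.088  0.996 -0.002]
 [ 0.001 -0.002 -1.   ]]
cur yaw -175.0 spin 0.5 then t(cm) [-6.4  -0.81  0.08]
[328 207   7  23 127] top end [ 0.5723 -0.2031  0.046 ] low end [ 0.4922 -0.2091  0.046 ] yaw 4.3
205 123.0 206 112.0 207 109.0 208 116.0 209 117.0 210 117.0 211 117.0 212 116.0 213 127.0 214 143.0 215 130.0 216 109.0 217 115.0 218 115.0 219 116.0 220 116.0 221 117.0 222 117.0 223 117.0 224 118.0 225 117.0 226 145.0 227 152.0 228 117.0 229 74.0 230 63.0
```

```bash
python3 -m creep '[{"grip":-1,"tx":-2,"ty":-0.8,"tz":0,"spin":0.4},{"grip":-1,"tx":-2,"ty":0,"tz":0,"spin":0},{"grip":-1,"tx":-2,"ty":0,"tz":0,"spin":0},{"grip":-1,"tx":-0.4,"ty":0,"tz":0,"spin":0},{"grip":-1,"tx":0,"ty":0,"tz":0,"spin":0},{"grip":-1,"tx":0,"ty":0,"tz":0,"spin":0}]'; python3 - <<'E'
from h import *
plan(.530,-.2195,.0085,-175.5,True)
E
```

```text
clock: 41.27
tool_pos: [0.5276, -0.2219, 0.0151]
eef_rot: [-0.038, 0.999, -0.002, -0.001]
contact_force: [-0.5, -1.5, -0.9]
opening: 0.264
finger_force: 45.0
t 41.27 p [ 0.5276 -0.2219  0.0151] F [-0.5 -1.5 -0.9] open 0.264 ff 44.99956548213959 q [ 0.61  0.97 -0.52  1.84  0.87  0.58  1.16]
[[-0.997 -0.077 -0.002]
 [-0.077  0.997 -0.004]
 [ 0.002 -0.004 -1.   ]]
cur yaw -175.6 spin -0.1 then t(cm) [-0.26  0.22  0.65]
```

```bash
python3 -m creep '[{"grip":-1,"tx":-0.2,"ty":0.2,"tz":0,"spin":0},{"grip":-1,"tx":0,"ty":0,"tz":0.4,"spin":0},{"grip":-1,"tx":0,"ty":0,"tz":0.2,"spin":0},{"grip":-1,"tx":0,"ty":0,"tz":0,"spin":0},{"grip":-1,"tx":0,"ty":0,"tz":0,"spin":0}]'; python3 -m creep '[{"grip":0,"tx":0,"ty":0,"tz":0,"spin":0},{"grip":0,"tx":0,"ty":0,"tz":0,"spin":0},{"grip":0,"tx":0,"ty":0,"tz":0,"spin":0},{"grip":0,"tx":0,"ty":0,"tz":0,"spin":0},{"grip":0,"tx":0,"ty":0,"tz":-2,"spin":0},{"grip":0,"tx":1,"ty":0,"tz":-4,"spin":0},{"grip":0,"tx":2,"ty":0,"tz":-3.5,"spin":0},{"grip":0,"tx":2,"ty":0,"tz":-3.5,"spin":0}]'; python3 -m creep '[{"grip":0,"tx":2,"ty":2,"tz":-3.5,"spin":0},{"grip":0,"tx":1,"ty":3.5,"tz":-2,"spin":0},{"grip":-1,"tx":1,"ty":3.5,"tz":-2,"spin":0},{"grip":-1,"tx":0,"ty":3.5,"tz":-2,"spin":0},{"grip":-1,"tx":0,"ty":3.5,"tz":-2,"spin":0},{"grip":-1,"tx":0,"ty":3.5,"tz":-1,"spin":0},{"grip":-1,"tx":0,"ty":0,"tz":0,"spin":0}]'; python3 - <<'E'
from h import *
handle()
p,d=snap('side')
for v in range(262,273): print(v,[tuple(int(c) for c in p[v,u]) for u in range(329,337)])
plan(.600,-.107,.29,-175.5,True)
E
```

```text
clock: 41.68
tool_pos: [0.5302, -0.2194, 0.0097]
eef_rot: [-0.038, 0.999, -0.002, -0.001]
contact_force: [-3.6, 0.8, 12.4]
opening: 0.267
finger_force: 45.0
clock: 42.35
tool_pos: [0.4808, -0.2224, 0.1395]
eef_rot: [-0.039, 0.999, -0.001, -0.0]
contact_force: [0.7, -0.5, 0.0]
opening: 0.495
finger_force: 0.0
clock: 42.93
tool_pos: [0.4292, -0.0249, 0.2633]
eef_rot: [-0.043, 0.999, -0.0, 0.003]
contact_force: [1.1, -0.5, -0.7]
opening: 0.146
finger_force: 0.0
[337 201   7  28 149] top end [ 0.5941 -0.2324  0.044 ] low end [ 0.4964 -0.2404  0.044 ] yaw 4.7
199 83.0 200 85.0 201 80.0 202 82.0 203 83.0 204 85.0 205 88.0 206 95.0 207 109.0 208 116.0 209 117.0 210 125.0 211 147.0 212 149.0 213 121.0 214 115.0 215 116.0 216 116.0 217 116.0 218 116.0 219 117.0 220 117.0 221 115.0 222 137.0 223 151.0 224 137.0 225 119.0 226 115.0 227 117.0 228 122.0 229 146.0 
262 [(116, 118, 117), (98, 101, 98), (101, 102, 101), (116, 117, 115), (116, 118, 116), (110, 113, 110), (92, 95, 94), (81, 86, 85)]
263 [(109, 110, 111), (107, 108, 110), (99, 99, 98), (109, 112, 112), (109, 111, 109), (109, 109, 110),
[... 800 characters left out ...]
(109, 112, 112), (111, 106, 101), (135, 97, 75)]
270 [(110, 113, 112), (109, 111, 110), (108, 111, 110), (106, 110, 106), (108, 107, 105), (108, 101, 98), (136, 100, 78), (183, 120, 73)]
271 [(110, 114, 111), (108, 110, 107), (111, 113, 110), (103, 101, 100), (99, 88, 80), (105, 78, 56), (152, 100, 57), (169, 110, 66)]
272 [(109, 111, 109), (107, 108, 107), (107, 103, 100), (94, 78, 64), (105, 74, 47), (114, 85, 43), (110, 82, 42), (144, 95, 56)]
t 43.03 p [ 0.4281 -0.0314  0.2608] F [ 0.4 -0.4 -0.2] open 0.059 ff 0.0 q [ 0.53  0.46 -0.84  2.04  0.47  0.84  1.07]
[[-0.997 -0.08   0.001]
 [-0.08   0.997 -0.004]
 [-0.    -0.004 -1.   ]]
cur yaw -175.4 spin 0.1 then t(cm) [-16.54  -8.9   -2.88]
```

The spatula on the bed was knocked about 22 mm towards -y and 12 mm back. I'll re-grip it and put it back under the ram.

```bash
python3 -m creep '[{"grip":0,"tx":-1,"ty":-3.6,"tz":2,"spin":0},{"grip":0,"tx":-1,"ty":-3.6,"tz":2,"spin":0},{"grip":0,"tx":-1,"ty":-3.6,"tz":2,"spin":0},{"grip":0,"tx":-1,"ty":-3.6,"tz":2,"spin":0},{"grip":0,"tx":-1,"ty":-3.6,"tz":2,"spin":0},{"grip":0,"tx":0,"ty":-3,"tz":3,"spin":0},{"grip":0,"tx":0,"ty":0,"tz":3,"spin":0},{"grip":0,"tx":0,"ty":0,"tz":0,"spin":0}]'; python3 -m creep '[{"grip":0,"tx":0,"ty":0,"tz":0,"spin":0}]' >/dev/null; python3 - <<'E'
from h import *
plan(.5176,-.243,.055,-175.4,True)
E
```

```text
clock: 43.7
tool_pos: [0.4871, -0.2385, 0.097]
eef_rot: [-0.035, 0.999, -0.001, -0.006]
contact_force: [-0.6, 0.5, 0.3]
opening: 0.502
finger_force: 0.0
t 43.78 p [ 0.4906 -0.2354  0.1016] F [-0.2  1.   0.5] open 0.499 ff 0.0 q [ 0.73  0.82 -0.64  1.89  0.76  0.69  1.28]
[[-0.997 -0.075 -0.005]
 [-0.075  0.997 -0.002]
 [ 0.005 -0.001 -1.   ]]
cur yaw -175.7 spin -0.3 then t(cm) [-2.66 -0.97  4.64]
```

```bash
python3 -m creep '[{"grip":0,"tx":-2.6,"ty":-0.9,"tz":2,"spin":-0.3},{"grip":0,"tx":0,"ty":0,"tz":2.2,"spin":0},{"grip":0,"tx":0,"ty":0,"tz":0,"spin":0},{"grip":0,"tx":0,"ty":0,"tz":0,"spin":0}]'; python3 - <<'E'
from h import *
plan(.5176,-.243,.0085,-175.4,True)
E
```

```text
clock: 44.12
tool_pos: [0.519, -0.2412, 0.0622]
eef_rot: [-0.042, 0.999, -0.002, -0.001]
contact_force: [-0.3, 0.9, 0.4]
opening: 0.495
finger_force: 0.0
t 44.12 p [ 0.519  -0.2412  0.0622] F [-0.3  0.9  0.4] open 0.495 ff 0.0 q [ 0.69  0.9  -0.6   1.83  0.8   0.67  1.26]
[[-0.997 -0.083 -0.001]
 [-0.083  0.997 -0.003]
 [ 0.001 -0.003 -1.   ]]
cur yaw -175.2 spin 0.2 then t(cm) [ 0.15 -0.15  5.37]
```

```bash
python3 -m creep '[{"grip":0,"tx":0.1,"ty":-0.1,"tz":2.5,"spin":0},{"grip":0,"tx":0,"ty":0,"tz":2,"spin":0},{"grip":0,"tx":0,"ty":0,"tz":0.7,"spin":0},{"grip":-1,"tx":0,"ty":0,"tz":0,"spin":0},{"grip":-1,"tx":0,"ty":0,"tz":0,"spin":0},{"grip":-1,"tx":0,"ty":0,"tz":0,"spin":0},{"grip":-1,"tx":0,"ty":0,"tz":0,"spin":0}]'; python3 -m creep '[{"grip":-1,"tx":0,"ty":0,"tz":0,"spin":0},{"grip":-1,"tx":0,"ty":0,"tz":-0.5,"spin":0},{"grip":-1,"tx":0,"ty":0,"tz":0,"spin":0}]'; python3 - <<'E'
from h import *
handle(.046)
plan(.5302,-.2194,.0135,-175.5,True)
E
```

```text
clock: 44.7
tool_pos: [0.5194, -0.2435, 0.0109]
eef_rot: [-0.041, 0.999, -0.002, 0.001]
contact_force: [-0.5, 0.7, 5.6]
opening: 0.26
finger_force: 45.0
clock: 44.95
tool_pos: [0.5189, -0.2437, 0.0154]
eef_rot: [-0.041, 0.999, -0.002, 0.0]
contact_force: [-0.0, -0.5, -1.3]
opening: 0.264
finger_force: 45.0
[337 201   6  13  63] top end [ 0.594  -0.2344  0.046 ] low end [ 0.5485 -0.2341  0.046 ] yaw -0.3
199 77.0 200 81.0 201 81.0 202 80.0 203 80.0 204 80.0 205 81.0 206 84.0 207 105.0 208 117.0 209 115.0 210 108.0 211 106.0 212 101.0 213 80.0 214 60.0 
t 45.0 p [ 0.5187 -0.2437  0.0149] F [-0.1  0.  -1.7] open 0.266 ff 44.97629106044769 q [ 0.66  0.97 -0.53  1.84  0.88  0.58  1.2 ]
[[-0.997 -0.081  0.   ]
 [-0.081  0.997 -0.004]
 [-0.    -0.004 -1.   ]]
cur yaw -175.3 spin 0.2 then t(cm) [-1.34  2.34  0.13]
```

```bash
python3 -m creep '[{"grip":-1,"tx":-0.7,"ty":1.2,"tz":0,"spin":0.2},{"grip":-1,"tx":-0.7,"ty":1.2,"tz":0,"spin":0},{"grip":-1,"tx":0,"ty":0,"tz":0,"spin":0},{"grip":-1,"tx":0,"ty":0,"tz":0.3,"spin":0},{"grip":-1,"tx":0,"ty":0,"tz":0.2,"spin":0},{"grip":-1,"tx":0,"ty":0,"tz":0,"spin":0}]'; python3 -c "
from h import *
plan(.531,-.2194,.0085,-175.5,True)"
```

```text
clock: 45.5
tool_pos: [0.5308, -0.2183, 0.0109]
eef_rot: [-0.039, 0.999, -0.002, 0.0]
contact_force: [-2.4, 3.4, 15.7]
opening: 0.263
finger_force: 45.0
t 45.5 p [ 0.5308 -0.2183  0.0109] F [-2.4  3.4 15.7] open 0.263 ff 45.005303621292114 q [ 0.61  0.98 -0.52  1.84  0.88  0.57  1.15]
[[-0.997 -0.078  0.001]
 [-0.078  0.997 -0.004]
 [-0.001 -0.004 -1.   ]]
cur yaw -175.5 spin -0.0 then t(cm) [-0.01 -0.11  0.24]
```

Good. Release, back off and verify numerically.

```bash
python3 -m creep '[{"grip":0,"tx":0,"ty":-0.1,"tz":-0.1,"spin":0},{"grip":0,"tx":0,"ty":0,"tz":0,"spin":0},{"grip":0,"tx":0,"ty":0,"tz":0,"spin":0},{"grip":0,"tx":0,"ty":0,"tz":0,"spin":0},{"grip":0,"tx":0,"ty":0,"tz":-2,"spin":0},{"grip":0,"tx":1,"ty":0,"tz":-4,"spin":0},{"grip":0,"tx":2,"ty":0,"tz":-3.5,"spin":0},{"grip":0,"tx":2,"ty":0,"tz":-3.5,"spin":0}]'; python3 -m creep '[{"grip":0,"tx":2,"ty":2,"tz":-3.5,"spin":0},{"grip":0,"tx":1,"ty":3.5,"tz":-2,"spin":0},{"grip":-1,"tx":1,"ty":3.5,"tz":-2,"spin":0},{"grip":-1,"tx":0,"ty":3.5,"tz":-2,"spin":0},{"grip":-1,"tx":0,"ty":3.5,"tz":-2,"spin":0},{"grip":-1,"tx":0,"ty":3.5,"tz":-1,"spin":0},{"grip":-1,"tx":0,"ty":0,"tz":0,"spin":0}]'; python3 - <<'E'
from h import *
handle()
p,d=snap('side')
for v in range(263,272): print(v,[tuple(int(c) for c in p[v,u]) for u in range(329,337)])
plan(.600,-.107,.29,-175.5,True)
E
```

```text
clock: 46.17
tool_pos: [0.4802, -0.2228, 0.141]
eef_rot: [-0.039, 0.999, -0.002, -0.001]
contact_force: [0.1, -1.1, 0.0]
opening: 0.499
finger_force: 0.0
clock: 46.75
tool_pos: [0.4285, -0.0253, 0.2648]
eef_rot: [-0.044, 0.999, -0.0, 0.003]
contact_force: [-0.2, -0.2, 0.3]
opening: 0.145
finger_force: 0.0
[330 200   7  25 136] top end [ 0.5971 -0.2069  0.044 ] low end [ 0.5098 -0.2161  0.044 ] yaw 6.0
198 75.0 199 77.0 200 79.0 201 81.0 202 82.0 203 82.0 204 82.0 205 82.0 206 83.0 207 122.0 208 147.0 209 136.0 210 117.0 211 115.0 212 115.0 213 115.0 214 115.0 215 116.0 216 117.0 217 117.0 218 125.0 219 145.0 220 140.0 221 120.0 222 115.0 223 115.0 224 114.0 225 125.0 
263 [(112, 112, 113), (107, 109, 109), (99, 99, 98), (109, 111, 109), (107, 108, 109), (107, 107, 105), (100, 75, 56), (90, 69, 48)]
264 [(109, 110, 111), (110, 111, 111), (95, 94, 92), (100, 102, 102), (101, 101, 99), (97, 96, 93), (97, 68, 44), (96, 65, 42)]
265 [(108, 108, 108), (106, 103, 100), (97, 83, 73), (116, 109, 98), (115, 109, 102), (98, 85, 75), (93, 64, 41), (100, 67, 40)]
266 [(108, 99, 93), (104, 85, 71)
[... 263 characters left out ...]
2, 92, 42), (104, 80, 42), (102, 68, 44), (104, 70, 42), (131, 87, 55)]
269 [(97, 64, 41), (98, 65, 45), (98, 67, 45), (102, 72, 41), (101, 68, 41), (137, 90, 55), (139, 92, 56), (154, 106, 72)]
270 [(95, 66, 43), (96, 63, 39), (100, 65, 39), (102, 70, 41), (104, 70, 44), (168, 114, 76), (184, 146, 128), (126, 101, 81)]
271 [(94, 63, 34), (101, 69, 43), (104, 71, 44), (109, 73, 44), (113, 84, 64), (126, 100, 77), (173, 168, 164), (172, 148, 135)]
t 46.85 p [ 0.4273 -0.0318  0.2623] F [-1.4 -0.6 -0.2] open 0.056 ff 0.0 q [ 0.54  0.46 -0.84  2.04  0.47  0.84  1.08]
[[-0.997 -0.081  0.   ]
 [-0.081  0.997 -0.004]
 [-0.    -0.004 -1.   ]]
cur yaw -175.4 spin 0.1 then t(cm) [-16.63  -8.86  -2.73]
```

The proud rivet shows at side pixel (332.2,267), within 0.5 px of the ram axis. Press now, with the same lever path as before.

```bash
python3 -m creep '[{"grip":-1,"tx":-3,"ty":0,"tz":-3,"spin":0},{"grip":-1,"tx":-3.5,"ty":-2,"tz":0,"spin":0},{"grip":-1,"tx":-3.5,"ty":-2,"tz":0,"spin":0},{"grip":-1,"tx":-3.5,"ty":-2.5,"tz":0,"spin":0},{"grip":-1,"tx":-3.1,"ty":-2.3,"tz":0,"spin":0},{"grip":-1,"tx":0,"ty":0,"tz":2.5,"spin":0},{"grip":-1,"tx":0,"ty":0,"tz":0,"spin":0}]'; python3 -m creep '[{"grip":-1,"tx":0,"ty":0,"tz":0.8,"spin":0},{"grip":-1,"tx":0,"ty":0,"tz":0.8,"spin":0},{"grip":-1,"tx":0,"ty":0,"tz":0,"spin":0}]'
```

```text
clock: 47.43
tool_pos: [0.5965, -0.1113, 0.261]
eef_rot: [-0.036, 0.999, -0.002, -0.004]
contact_force: [-1.5, 0.3, -1.2]
opening: 0.008
finger_force: 0.0
clock: 47.68
tool_pos: [0.5965, -0.1069, 0.2494]
eef_rot: [-0.039, 0.999, -0.002, -0.002]
contact_force: [-0.9, -0.3, 1.5]
opening: 0.006
finger_force: 0.3
```

```bash
python3 -m creep '[{"grip":-1,"tx":-0.2,"ty":0.1,"tz":1,"spin":0},{"grip":-1,"tx":0,"ty":0.2,"tz":1,"spin":0},{"grip":-1,"tx":0,"ty":0.1,"tz":1,"spin":0},{"grip":-1,"tx":0,"ty":0.1,"tz":1,"spin":0},{"grip":-1,"tx":0,"ty":0.1,"tz":0.7,"spin":0}]';python3 -m creep '[{"grip":-1,"tx":0,"ty":0.1,"tz":0.7,"spin":0},{"grip":-1,"tx":0,"ty":0.1,"tz":0.7,"spin":0},{"grip":-1,"tx":0,"ty":0,"tz":0.6,"spin":0},{"grip":-1,"tx":0,"ty":0,"tz":0.6,"spin":0}]';python3 -m creep '[{"grip":-1,"tx":0,"ty":0,"tz":0.5,"spin":0},{"grip":-1,"tx":0,"ty":0,"tz":0.4,"spin":0},{"grip":-1,"tx":0,"ty":0,"tz":0,"spin":0}]'; python3 -m creep '[{"grip":-1,"tx":0,"ty":0,"tz":0.3,"spin":0},{"grip":-1,"tx":0,"ty":0,"tz":0,"spin":0}]'
```

```text
clock: 48.1
tool_pos: [0.5994, -0.0999, 0.2024]
eef_rot: [-0.04, 0.999, -0.001, -0.0]
contact_force: [-0.1, 1.1, 2.1]
opening: 0.005
finger_force: 1.2
clock: 48.43
tool_pos: [0.5994, -0.0987, 0.178]
eef_rot: [-0.039, 0.999, -0.002, -0.0]
contact_force: [-2.2, 0.4, 11.1]
opening: 0.002
finger_force: 4.9
clock: 48.68
tool_pos: [0.5995, -0.099, 0.1695]
eef_rot: [-0.039, 0.999, -0.002, 0.0]
contact_force: [-3.9, 1.1, 11.8]
opening: 0.004
finger_force: 5.8
clock: 48.85
tool_pos: [0.5996, -0.0991, 0.1687]
eef_rot: [-0.039, 0.999, -0.003, 0.001]
contact_force: [-6.5, -0.4, 24.4]
opening: 0.004
finger_force: 12.1
```

```bash
python3 -m creep '[{"grip":-1,"tx":0,"ty":0,"tz":0.2,"spin":0},{"grip":-1,"tx":0,"ty":0,"tz":0,"spin":0}]'; python3 -m creep '[{"grip":-1,"tx":0,"ty":0,"tz":-1.2,"spin":0},{"grip":-1,"tx":0,"ty":-0.1,"tz":-2,"spin":0},{"grip":-1,"tx":0,"ty":-0.2,"tz":-2,"spin":0},{"grip":-1,"tx":0,"ty":-0.2,"tz":-2,"spin":0},{"grip":-1,"tx":0,"ty":0,"tz":-2.5,"spin":0},{"grip":-1,"tx":1,"ty":0,"tz":-2,"spin":0},{"grip":0,"tx":3.5,"ty":0,"tz":0,"spin":0},{"grip":0,"tx":4,"ty":0,"tz":0,"spin":0}]';python3 -m creep '[{"grip":0,"tx":4,"ty":1,"tz":0,"spin":0},{"grip":0,"tx":4,"ty":1,"tz":0,"spin":0},{"grip":0,"tx":1,"ty":0,"tz":0,"spin":0},{"grip":0,"tx":0,"ty":0,"tz":0,"spin":0}]'; python3 - <<'E'
from h import *
p,d=snap('side')
for v in range(264,271): print(v,[tuple(int(c) for c in p[v,u]) for u in range(329,336)])
handle()
plan(.531,-.2205,.06,-175.5,True)
E
```

```text
clock: 49.02
tool_pos: [0.5997, -0.0991, 0.1682]
eef_rot: [-0.039, 0.999, -0.003, 0.001]
contact_force: [-9.6, -0.9, 33.3]
opening: 0.002
finger_force: 16.6
clock: 49.68
tool_pos: [0.5158, -0.11, 0.2809]
eef_rot: [-0.039, 0.999, -0.002, 0.001]
contact_force: [-0.1, -0.5, -0.8]
opening: 0.133
finger_force: 0.0
clock: 50.02
tool_pos: [0.4197, -0.0984, 0.2801]
eef_rot: [-0.039, 0.999, -0.003, -0.002]
contact_force: [0.0, -0.5, -0.2]
opening: 0.438
finger_force: 0.0
264 [(108, 110, 110), (110, 112, 110), (93, 93, 91), (97, 96, 96), (100, 102, 103), (99, 97, 95), (97, 70, 48)]
265 [(106, 107, 106), (107, 104, 101), (96, 84, 75), (108, 101, 97), (108, 105, 99), (100, 86, 75), (96, 65, 45)]
266 [(108, 100, 95), (102, 83, 69), (95, 67, 42), (101, 78, 57), (95, 74, 54), (96, 65, 41), (98, 67, 42)]
267 [(99, 65, 40), (94, 63, 39), (96, 69, 41), (108, 84, 44), (96, 74, 50), (96, 66, 40), (100, 70, 45)]
268 [(96, 63, 39), (97, 65, 40), (103, 75, 40), (114, 91, 44), (95, 74, 47), (100, 66, 42), (102, 70, 43)]
269 [(95, 62, 37), (94, 61, 38), (93, 60, 37), (89, 60, 41), (100, 69, 41), (137, 89, 52), (138, 91, 56)]
270 [(94, 62, 38), (98, 69, 43), (100, 66, 41), (100, 67, 40), (107, 72, 45), (165, 111, 72), (186, 149, 130)]
[329 198   8  27 143] top end [ 0.6041 -0.2064  0.044 ] low end [ 0.5098 -0.2161  0.044 ] yaw 5.9
196 74.0 197 73.0 198 74.0 199 77.0 200 77.0 201 81.0 202 80.0 203 81.0 204 81.0 205 81.0 206 82.0 207 122.0 208 146.0 209 135.0 210 116.0 211 113.0 212 114.0 213 114.0 214 114.0 215 115.0 216 116.0 217 115.0 218 125.0 219 144.0 220 139.0 221 119.0 222 114.0 223 114.0 224 112.0 225 124.0 
t 50.12 p [ 0.4247 -0.0979  0.2808] F [ 0.4  0.2 -0. ] open 0.497 ff 0.0 q [ 0.71  0.45 -0.87  1.99  0.44  0.9   1.25]
[[-0.997 -0.077  0.001]
 [-0.077  0.997 -0.004]
 [-0.001 -0.004 -1.   ]]
cur yaw -175.6 spin -0.1 then t(cm) [ -9.62 -12.96  22.14]
```

```bash
python3 - <<'E'
from h import *
p,d=snap('top'); W=pts('top',d)
for v in range(206,222): print(v,[tuple(int(c) for c in p[v,u]) for u in range(406,415)], ray('top',410,v,.019)[0].round(3))
s,ds=snap('side'); c=optics.get_calibration('side');E=c['extrinsics']
P=np.array([.5413+.005,-.4917,.019]); t=E[:3,:3]@P+E[:3,3]; u,v=c['fx']*t[0]/t[2]+c['cx'],c['fy']*t[1]/t[2]+c['cy']; print(u,v)
u,v=int(u),int(v)
for k in range(v-6,v+7): print(k,[tuple(int(c) for c in s[k,x]) for x in range(u-6,u+8)])
E
```

```text
206 [(192, 190, 187), (191, 190, 186), (192, 191, 187), (193, 191, 188), (192, 191, 187), (192, 191, 188), (193, 191, 188), (193, 191, 188), (193, 192, 189)] 0.582
207 [(181, 179, 176), (172, 171, 167), (178, 173, 166), (179, 171, 163), (176, 169, 162), (175, 168, 161), (177, 171, 165), (183, 178, 173), (189, 187, 183)] 0.579
208 [(153, 151, 147), (135, 131, 125), (154, 137, 124), (163, 138, 119), (158, 134, 115), (157, 132, 113), (161, 137, 119), (169, 149, 134), (180, 170, 162)] 0.575
209 [(137, 134, 128), (127, 121, 114), (149, 127, 111), (163, 133, 111), (159, 130, 108), (159, 128, 105), (161, 128, 103), (165, 130, 104), (167, 151, 138)] 0.572
210 [(137, 135, 129), (133, 126, 117), (153, 131, 114), (163, 132, 111), (158, 128, 107), (157, 126, 103), (160, 127, 103), (162, 128, 101), (172, 159, 149)] 0.568
211 [(136, 134, 129), (134, 127, 119), (155, 132, 114), (163, 132, 109), (158, 128, 105), (158, 126, 103), (159, 126, 101), (162, 126, 99), (180, 168, 159)] 0.564
212 [(133, 131, 126), (132, 124, 116), (156, 132, 114), (164, 132, 109), (158, 127, 104), (157, 125, 101), (159, 125,
[... 3863 characters left out ...]

346 [(165, 107, 63), (166, 112, 65), (162, 106, 60), (168, 109, 67), (167, 107, 63), (170, 111, 64), (178, 116, 69), (176, 115, 67), (176, 114, 67), (172, 121, 87), (162, 129, 106), (182, 159, 143), (153, 128, 109), (162, 150, 142)]
347 [(162, 104, 59), (163, 108, 62), (165, 106, 63), (166, 107, 63), (173, 112, 66), (173, 115, 65), (179, 115, 65), (176, 115, 67), (154, 107, 69), (153, 128, 106), (161, 151, 145), (171, 153, 145), (174, 164, 160), (211, 207, 210)]
348 [(164, 107, 63), (170, 112, 69), (166, 107, 62), (170, 109, 64), (171, 111, 64), (176, 114, 65), (175, 126, 88), (164, 118, 85), (128, 102, 81), (128, 105, 92), (183, 166, 160), (210, 207, 209), (208, 204, 209), (207, 206, 209)]
```

Spatula c's flush rivet shows steel-grey, while b's is level but still brass-coloured, so it may be a fraction of a millimetre proud. I'll press once more, a little harder.

```bash
python3 -m creep '[{"grip":-1,"tx":-3,"ty":0,"tz":-1,"spin":0},{"grip":-1,"tx":-3.7,"ty":-0.4,"tz":0,"spin":0},{"grip":-1,"tx":-3.7,"ty":-0.6,"tz":0,"spin":0},{"grip":-1,"tx":-3.7,"ty":-0.6,"tz":0,"spin":0},{"grip":-1,"tx":-3.2,"ty":-0.6,"tz":0,"spin":0},{"grip":-1,"tx":0,"ty":0,"tz":2.3,"spin":0},{"grip":-1,"tx":0,"ty":0,"tz":0,"spin":0}]'; python3 -m creep '[{"grip":-1,"tx":0,"ty":0,"tz":0.8,"spin":0},{"grip":-1,"tx":0,"ty":0,"tz":0.8,"spin":0},{"grip":-1,"tx":0,"ty":0,"tz":0,"spin":0}]'
```

```text
clock: 50.8
tool_pos: [0.5986, -0.1057, 0.2632]
eef_rot: [-0.039, 0.999, -0.001, -0.003]
contact_force: [-0.8, -0.0, -0.1]
opening: 0.004
finger_force: 0.0
clock: 51.05
tool_pos: [0.5967, -0.1059, 0.2504]
eef_rot: [-0.039, 0.999, -0.002, -0.001]
contact_force: [0.2, -0.1, 0.1]
opening: 0.004
finger_force: 0.3
```

```bash
python3 -m creep '[{"grip":-1,"tx":-0.3,"ty":0.1,"tz":1,"spin":0},{"grip":-1,"tx":0,"ty":0.2,"tz":1,"spin":0},{"grip":-1,"tx":0,"ty":0.1,"tz":1,"spin":0},{"grip":-1,"tx":0,"ty":0.1,"tz":1,"spin":0},{"grip":-1,"tx":0,"ty":0.1,"tz":0.7,"spin":0}]';python3 -m creep '[{"grip":-1,"tx":0,"ty":0,"tz":0.7,"spin":0},{"grip":-1,"tx":0,"ty":0,"tz":0.7,"spin":0},{"grip":-1,"tx":0,"ty":0,"tz":0.7,"spin":0},{"grip":-1,"tx":0,"ty":0,"tz":0.7,"spin":0}]';python3 -m creep '[{"grip":-1,"tx":0,"ty":0,"tz":0.4,"spin":0},{"grip":-1,"tx":0,"ty":0,"tz":0.3,"spin":0},{"grip":-1,"tx":0,"ty":0,"tz":0,"spin":0}]'; python3 -m creep '[{"grip":-1,"tx":0,"ty":0,"tz":0.3,"spin":0},{"grip":-1,"tx":0,"ty":0,"tz":0,"spin":0}]'
```

```text
clock: 51.47
tool_pos: [0.6002, -0.099, 0.2034]
eef_rot: [-0.039, 0.999, -0.001, -0.0]
contact_force: [0.1, 2.0, 3.2]
opening: 0.006
finger_force: 1.2
clock: 51.8
tool_pos: [0.6003, -0.0991, 0.176]
eef_rot: [-0.039, 0.999, -0.001, -0.0]
contact_force: [-0.1, 2.9, 3.6]
opening: 0.005
finger_force: 1.7
clock: 52.05
tool_pos: [0.6004, -0.0995, 0.17]
eef_rot: [-0.039, 0.999, -0.002, -0.0]
contact_force: [-2.6, 1.9, 6.6]
opening: 0.008
finger_force: 3.5
clock: 52.22
tool_pos: [0.6006, -0.0995, 0.1691]
eef_rot: [-0.039, 0.999, -0.002, 0.0]
contact_force: [-6.4, 2.0, 19.5]
opening: 0.002
finger_force: 9.6
```

```bash
python3 -m creep '[{"grip":-1,"tx":0,"ty":0,"tz":0.3,"spin":0},{"grip":-1,"tx":0,"ty":0,"tz":0,"spin":0}]'; python3 -m creep '[{"grip":-1,"tx":0,"ty":0,"tz":0.3,"spin":0},{"grip":-1,"tx":0,"ty":0,"tz":0,"spin":0},{"grip":-1,"tx":0,"ty":0,"tz":0,"spin":0}]'; python3 -m creep '[{"grip":-1,"tx":0,"ty":0,"tz":-1.2,"spin":0},{"grip":-1,"tx":0,"ty":-0.1,"tz":-2,"spin":0},{"grip":-1,"tx":0,"ty":-0.2,"tz":-2,"spin":0},{"grip":-1,"tx":0,"ty":-0.2,"tz":-2,"spin":0},{"grip":-1,"tx":0,"ty":0,"tz":-2.5,"spin":0},{"grip":-1,"tx":1,"ty":0,"tz":-2,"spin":0},{"grip":0,"tx":3.5,"ty":0,"tz":0,"spin":0},{"grip":0,"tx":4,"ty":0,"tz":0,"spin":0}]';python3 -m creep '[{"grip":0,"tx":4,"ty":1,"tz":0,"spin":0},{"grip":0,"tx":4,"ty":1,"tz":0,"spin":0},{"grip":0,"tx":1,"ty":0,"tz":0,"spin":0},{"grip":0,"tx":0,"ty":0,"tz":0,"spin":0}]'; python3 - <<'E'
from h import *
p,d=snap('side')
for v in range(264,271): print(v,[tuple(int(c) for c in p[v,u]) for u in range(329,336)])
handle()
plan(.531,-.2205,.06,-175.5,True)
E
```

```text
clock: 52.38
tool_pos: [0.6007, -0.0996, 0.1683]
eef_rot: [-0.039, 0.999, -0.003, 0.001]
contact_force: [-11.1, 1.5, 33.4]
opening: 0.001
finger_force: 16.3
clock: 52.63
tool_pos: [0.6009, -0.0997, 0.1675]
eef_rot: [-0.039, 0.999, -0.004, 0.001]
contact_force: [-14.5, 0.9, 45.9]
opening: 0.005
finger_force: 23.2
clock: 53.3
tool_pos: [0.5169, -0.1118, 0.2781]
eef_rot: [-0.038, 0.999, -0.002, 0.001]
contact_force: [-0.5, -0.5, -0.8]
opening: 0.13
finger_force: 0.0
clock: 53.63
tool_pos: [0.4208, -0.0999, 0.2773]
eef_rot: [-0.039, 0.999, -0.004, -0.002]
contact_force: [0.1, -0.5, 0.4]
opening: 0.436
finger_force: 0.0
264 [(107, 111, 110), (107, 107, 108), (97, 96, 96), (99, 100, 100), (102, 103, 103), (95, 95, 92), (92, 65, 43)]
265 [(109, 109, 108), (108, 106, 100), (99, 84, 77), (107, 100, 95), (111, 105, 102), (97, 84, 75), (94, 62, 40)]
266 [(106, 98, 95), (104, 84, 69), (92, 66, 45), (100, 76, 53), (91, 73, 56), (96, 64, 40), (95, 64, 40)]
267 [(103, 70, 45), (100, 67, 40), (90, 69, 44), (110, 86, 49), (74, 63, 51), (96, 67, 41), (101, 68, 40)]
268 [(97, 65, 42), (94, 64, 41), (10
[... 225 characters left out ...]
105, 71, 42), (105, 70, 42), (164, 112, 70), (185, 148, 128)]
[329 198   8  27 144] top end [ 0.6041 -0.2064  0.044 ] low end [ 0.5098 -0.2161  0.044 ] yaw 5.9
196 74.0 197 74.0 198 74.0 199 76.0 200 78.0 201 80.0 202 81.0 203 81.0 204 81.0 205 81.0 206 82.0 207 121.0 208 146.0 209 135.0 210 117.0 211 113.0 212 114.0 213 114.0 214 115.0 215 115.0 216 116.0 217 116.0 218 124.0 219 144.0 220 139.0 221 119.0 222 114.0 223 114.0 224 112.0 225 124.0 
t 53.73 p [ 0.4258 -0.0993  0.2779] F [ 1.2 -0.2  0.8] open 0.495 ff 0.0 q [ 0.72  0.46 -0.88  1.99  0.45  0.89  1.24]
[[-0.997 -0.076  0.001]
 [-0.076  0.997 -0.005]
 [-0.001 -0.005 -1.   ]]
cur yaw -175.6 spin -0.1 then t(cm) [ -9.53 -12.8   21.85]
```

Flush to the camera's resolution. Now I'll take spatula b out and into the tray.

```bash
python3 -m creep '[{"grip":0,"tx":-1.2,"ty":-3.3,"tz":3.5,"spin":0},{"grip":0,"tx":-1.2,"ty":-3.3,"tz":3.5,"spin":0},{"grip":0,"tx":-1.2,"ty":-3.3,"tz":3.5,"spin":0},{"grip":0,"tx":-1.2,"ty":-3.2,"tz":3.5,"spin":0},{"grip":0,"tx":0,"ty":0,"tz":0,"spin":0},{"grip":0,"tx":0,"ty":0,"tz":0,"spin":0},{"grip":0,"tx":0,"ty":0,"tz":0,"spin":0}]'; python3 -c "
from h import *
plan(.531,-.2195,.055,-175.5,True)"
```

```text
clock: 54.32
tool_pos: [0.4752, -0.2049, 0.1597]
eef_rot: [-0.039, 0.999, -0.001, 0.0]
contact_force: [0.1, 0.3, 0.1]
opening: 0.5
finger_force: 0.0
t 54.32 p [ 0.4752 -0.2049  0.1597] F [0.1 0.3 0.1] open 0.5 ff 0.0 q [ 0.75  0.72 -0.72  1.93  0.68  0.76  1.28]
[[-0.997 -0.078  0.001]
 [-0.078  0.997 -0.002]
 [-0.    -0.002 -1.   ]]
cur yaw -175.5 spin -0.0 then t(cm) [-5.45 -1.87 10.48]
```

```bash
python3 -m creep '[{"grip":0,"tx":-2,"ty":-1,"tz":3.5,"spin":0},{"grip":0,"tx":-2,"ty":-0.8,"tz":3.5,"spin":0},{"grip":0,"tx":-1.4,"ty":0,"tz":3,"spin":0},{"grip":0,"tx":0,"ty":0,"tz":0,"spin":0},{"grip":0,"tx":0,"ty":0,"tz":0,"spin":0}]'; python3 -c "
from h import *
plan(.531,-.2195,.0085,-175.5,True)"
```

```text
clock: 54.73
tool_pos: [0.5295, -0.2178, 0.0602]
eef_rot: [-0.04, 0.999, -0.001, -0.0]
contact_force: [-0.2, -0.4, 1.0]
opening: 0.499
finger_force: 0.0
t 54.73 p [ 0.5295 -0.2178  0.0602] F [-0.2 -0.4  1. ] open 0.499 ff 0.0 q [ 0.65  0.91 -0.6   1.83  0.81  0.67  1.21]
[[-0.997 -0.08  -0.001]
 [-0.08   0.997 -0.003]
 [ 0.001 -0.002 -1.   ]]
cur yaw -175.4 spin 0.1 then t(cm) [-0.14 -0.17  5.17]
```

```bash
python3 -m creep '[{"grip":0,"tx":0,"ty":-0.1,"tz":2.5,"spin":0},{"grip":0,"tx":0,"ty":0,"tz":2,"spin":0},{"grip":0,"tx":0,"ty":0,"tz":0.5,"spin":0},{"grip":-1,"tx":0,"ty":0,"tz":0,"spin":0},{"grip":-1,"tx":0,"ty":0,"tz":0,"spin":0},{"grip":-1,"tx":0,"ty":0,"tz":0,"spin":0},{"grip":-1,"tx":0,"ty":0,"tz":0,"spin":0},{"grip":-1,"tx":0,"ty":0,"tz":0,"spin":0}]'; python3 -m creep '[{"grip":-1,"tx":0,"ty":0,"tz":-0.4,"spin":0},{"grip":-1,"tx":2,"ty":0,"tz":0,"spin":0},{"grip":-1,"tx":3,"ty":0,"tz":0,"spin":0},{"grip":-1,"tx":3,"ty":0,"tz":0,"spin":0},{"grip":-1,"tx":2,"ty":0,"tz":-1,"spin":0},{"grip":-1,"tx":0,"ty":0,"tz":-3,"spin":0},{"grip":-1,"tx":0,"ty":0,"tz":-3,"spin":0},{"grip":-1,"tx":0,"ty":0,"tz":0,"spin":0}]'; python3 - <<'E'
from h import *
plan(.470,-.390,.07,177,True)
E
```

```text
clock: 55.4
tool_pos: [0.5301, -0.2205, 0.012]
eef_rot: [-0.039, 0.999, -0.002, 0.001]
contact_force: [-0.1, 1.1, 6.5]
opening: 0.264
finger_force: 45.0
clock: 56.07
tool_pos: [0.4315, -0.2291, 0.0885]
eef_rot: [-0.039, 0.999, -0.003, 0.003]
contact_force: [0.5, 0.0, -1.2]
opening: 0.263
finger_force: 44.9
t 56.07 p [ 0.4315 -0.2291  0.0885] F [ 0.5  0.  -1.2] open 0.263 ff 44.93267118930817 q [ 0.74  0.78 -0.57  2.08  0.87  0.53  1.16]
[[-0.997 -0.077  0.006]
 [-0.077  0.997 -0.006]
 [-0.006 -0.007 -1.   ]]
cur yaw -175.6 spin 7.4 then t(cm) [ -4.68 -15.85   1.97]
```

```bash
python3 -m creep '[{"grip":-1,"tx":0,"ty":0,"tz":0,"spin":7},{"grip":-1,"tx":-1.1,"ty":-3.7,"tz":0,"spin":0.4},{"grip":-1,"tx":-1.1,"ty":-4,"tz":0,"spin":0},{"grip":-1,"tx":-1.1,"ty":-4,"tz":0,"spin":0},{"grip":-1,"tx":-1.1,"ty":-4,"tz":0,"spin":0},{"grip":-1,"tx":0,"ty":0,"tz":0,"spin":0},{"grip":-1,"tx":0,"ty":0,"tz":0,"spin":0}]'; python3 - <<'E'
from h import *
plan(.470,-.390,-.0115,177,True)
print('c in tray:'); handle(.019,400,425,200,285)
E
```

```text
clock: 56.65
tool_pos: [0.4647, -0.3905, 0.0839]
eef_rot: [0.029, 1.0, -0.003, -0.0]
contact_force: [0.0, 1.1, -1.1]
opening: 0.257
finger_force: 44.9
t 56.65 p [ 0.4647 -0.3905  0.0839] F [ 0.   1.1 -1.1] open 0.257 ff 44.933640360832214 q [ 0.97  0.91 -0.64  1.72  0.75  0.77  1.47]
[[-0.998  0.057 -0.   ]
 [ 0.057  0.998 -0.005]
 [ 0.    -0.005 -1.   ]]
cur yaw 176.7 spin -0.3 then t(cm) [-0.53  0.12  9.54]
c in tray:
[408 209   6  14  69] top end [ 0.5735 -0.4955  0.019 ] low end [ 0.5235 -0.4908  0.019 ] yaw -5.4
207 172.0 208 131.0 209 124.0 210 123.0 211 122.0 212 121.0 213 119.0 214 118.0 215 117.0 216 111.0 217 109.0 218 115.0 219 118.0 220 118.0 221 116.0 222 105.0 223 85.0
```

Lower, release, retreat to a clear spot, and check.

```bash
python3 -m creep '[{"grip":-1,"tx":-0.5,"ty":0.1,"tz":3,"spin":0},{"grip":-1,"tx":0,"ty":0,"tz":3,"spin":0},{"grip":-1,"tx":0,"ty":0,"tz":2,"spin":0},{"grip":-1,"tx":0,"ty":0,"tz":1,"spin":0},{"grip":-1,"tx":0,"ty":0,"tz":0.4,"spin":0},{"grip":-1,"tx":0,"ty":0,"tz":0,"spin":0}]'; python3 -m creep '[{"grip":-0.2,"tx":0,"ty":0,"tz":0,"spin":0},{"grip":-0.2,"tx":0,"ty":0,"tz":0,"spin":0},{"grip":-0.2,"tx":0,"ty":0,"tz":0,"spin":0},{"grip":-0.2,"tx":0,"ty":0,"tz":-1,"spin":0},{"grip":0,"tx":0,"ty":0,"tz":-3,"spin":0},{"grip":0,"tx":0,"ty":0,"tz":-4,"spin":0},{"grip":0,"tx":0,"ty":0,"tz":-4,"spin":0},{"grip":0,"tx":0,"ty":0,"tz":-4,"spin":0}]';  python3 -m creep '[{"grip":0,"tx":1,"ty":3.9,"tz":-1,"spin":0},{"grip":0,"tx":1,"ty":3.9,"tz":0,"spin":0},{"grip":0,"tx":0.5,"ty":3.9,"tz":0,"spin":0},{"grip":0,"tx":0,"ty":4,"tz":0,"spin":0},{"grip":0,"tx":0,"ty":4,"tz":0,"spin":0},{"grip":0,"tx":0,"ty":4,"tz":0,"spin":0},{"grip":0,"tx":0,"ty":4,"tz":0,"spin":0},{"grip":0,"tx":0,"ty":4,"tz":0,"spin":0}]'; python3 -m creep '[{"grip":0,"tx":0,"ty":4,"tz":0,"spin":0},{"grip":0,"tx":0,"ty":4,"tz":0,"spin":0},{"grip":0,"tx":0,"ty":4,"tz":0,"spin":0},{"grip":0,"tx":0,"ty":0,"tz":0,"spin":0}]'; python3 - <<'E'
from h import *
print('b'); handle(.019,360,395,195,285); print('c');handle(.019,400,425,195,285)
p,d=snap('top'); h=cv2.cvtColor(p,cv2.COLOR_RGB2HSV)
m=cv2.inRange(h,(3,90,40),(20,255,255)); c0=0
for nm,(u0,u1) in dict(b=(360,398),c=(400,425)).items():
    k=m[195:285,u0:u1]; q=np.argwhere(k); u=int(round(u0+q[:,1].mean()))
    print(nm,'handle centre line colours'); 
    for v in range(203,224): print(v,tuple(int(x) for x in p[v,u-1:u+2].mean(0)),end=' ')
    print()
bl=cv2.inRange(h,(105,120,50),(130,255,255)); bl[:255]=0;bl[290:]=0;bl[:,:290]=0;bl[:,350:]=0; print('marker blue',np.argwhere(bl).mean(0))
rd=cv2.inRange(h,(170,120,80),(180,255,255))|cv2.inRange(h,(0,120,80),(5,255,255)); rd[:160]=0;rd[185:]=0;rd[:,:350]=0;rd[:,375:]=0; print('timer red',np.argwhere(rd).mean(0))
st()
E
```

```text
clock: 57.2
tool_pos: [0.4703, -0.3847, -0.0091]
eef_rot: [0.024, 1.0, -0.001, -0.001]
contact_force: [0.1, -0.7, -0.8]
opening: 0.257
finger_force: 44.9
clock: 57.87
tool_pos: [0.4703, -0.3859, 0.1533]
eef_rot: [0.025, 1.0, -0.002, -0.0]
contact_force: [0.5, -0.9, 0.1]
opening: 0.501
finger_force: 0.0
clock: 58.53
tool_pos: [0.4618, -0.0666, 0.1605]
eef_rot: [0.026, 1.0, -0.002, 0.001]
contact_force: [0.4, 0.1, -0.8]
opening: 0.501
finger_force: 0.0
clock: 58.87
tool_pos: [0.4692, 0.0628, 0.1612]
eef_rot: [0.019, 1.0, 0.003, 0.003]
contact_force: [1.2, 0.5, -0.1]
opening: 0.497
finger_force: 0.0
b
[377 208   6  30 146] top end [ 0.5746 -0.3838  0.019 ] low end [ 0.4679 -0.3779  0.019 ] yaw -3.1
206 174.0 207 134.0 208 120.0 209 119.0 210 120.0 211 120.0 212 119.0 213 133.0 214 145.0 215 133.0 216 119.0 217 120.0 218 121.0 219 122.0 220 122.0 221 122.0 222 123.0 223 123.0 224 125.0 225 140.0 226 151.0 227 141.0 228 126.0 229 127.0 230 128.0 231 129.0 232 129.0 233 130.0 234 130.0 235 131.0 236 138.0 237 146.0 238 143.0 
c
[406 218   8  26 142] top end [ 0.5414 -0.4922  0.019 ] low en
[... 763 characters left out ...]
 handle centre line colours
203 (195, 193, 190) 204 (194, 193, 189) 205 (194, 193, 189) 206 (195, 193, 190) 207 (179, 172, 164) 208 (161, 136, 117) 209 (162, 132, 109) 210 (162, 131, 108) 211 (162, 130, 107) 212 (161, 129, 105) 213 (161, 128, 104) 214 (161, 128, 103) 215 (155, 125, 102) 216 (139, 119, 104) 217 (129, 117, 105) 218 (147, 121, 102) 219 (159, 123, 96) 220 (158, 122, 96) 221 (158, 122, 94) 222 (158, 121, 94) 223 (158, 121, 93) 
marker blue [271.90909091 318.63636364]
timer red [169.875 364.5  ]
t 59.02 p [0.4678 0.0515 0.1596] F [-0.2 -0.6 -0.1] open 0.495 ff 0.0 q [ 0.19  0.65 -0.64  2.06  0.65  0.64  0.63]
[[-0.999  0.05   0.   ]
 [ 0.05   0.999 -0.004]
 [-0.    -0.004 -1.   ]]
```

```bash
python3 - <<'E'
from h import *
p,_=snap('top'); s,_=snap('side'); 
def mk(p,box):
    h=cv2.cvtColor(p,cv2.COLOR_RGB2HSV); b=cv2.inRange(h,(105,110,40),(130,255,255)); k=np.zeros_like(b); y0,y1,x0,x1=box; k[y0:y1,x0:x1]=b[y0:y1,x0:x1]; q=np.argwhere(k); return len(q),q.mean(0).round(2),q.min(0),q.max(0)
t0=cv2.imread('pics/top0.png')[:,:,::-1].copy(); s0=cv2.imread('pics/side0.png')[:,:,::-1].copy()
for a in(t0,p): print('top',mk(a,(255,290,290,350)))
for a in(s0,s): print('side',mk(a,(285,335,235,290)))
print(np.abs(p[266:278,300:348].astype(int)-t0[266:278,300:348]).max(-1).tolist()[3:9])
E
```

```text
top (45, array([272.71, 313.98]), array([271, 308]), array([275, 320]))
top (9, array([272., 319.]), array([271, 318]), array([273, 320]))
side (66, array([302.  , 252.15]), array([297, 247]), array([307, 258]))
side (65, array([302.02, 252.23]), array([297, 247]), array([307, 258]))
[[132, 131, 130, 130, 130, 131, 130, 130, 130, 128, 128, 129, 128, 130, 130, 103, 22, 7, 7, 8, 7, 8, 7, 8, 7, 7, 8, 7, 8, 7, 7, 6, 7, 6, 7, 6, 7, 6, 7, 8, 7, 7, 7, 8, 9, 8, 9, 8], [131, 131, 129, 131, 130, 131, 129, 129, 123, 111, 107, 107, 103, 98, 102, 101, 28, 7, 6, 4, 5, 5, 7, 6, 6, 6, 7, 7, 6, 7, 7, 7, 7, 7, 7, 6, 8, 7, 8, 7, 7, 7, 7, 7, 8, 8, 8, 9], [131, 131, 131, 132, 132, 129, 117, 99, 88, 70, 64, 68, 62, 53, 56, 59, 56, 15, 6, 5, 4, 6, 8, 6, 7, 7, 7, 7, 6, 7, 7, 7, 7, 8, 7, 7, 7, 8, 7, 7, 8, 7, 7, 7, 8, 9, 8, 8], [131, 131, 132, 131, 131, 131, 99, 48, 59, 65, 67, 68, 71, 72, 71, 72, 76, 37, 4, 7, 6, 4, 7, 6, 6, 7, 6, 6, 7, 7, 7, 7, 7, 7, 7, 7, 7, 7, 8, 7, 8, 9, 8, 8, 8, 9, 9, 9], [132, 131, 130, 129, 131, 130, 97, 47, 67, 73, 70, 73, 72, 73, 72, 73, 71, 54, 12, 5, 6, 6, 5, 5, 5, 5, 5, 6, 7, 8, 8, 7, 7, 8, 9, 9, 9, 9, 8, 9, 7, 8, 8, 9, 8, 9, 9, 9], [132, 131, 131, 132, 133, 131, 98, 50, 65, 67, 62, 59, 56, 51, 54, 59, 55, 52, 15, 4, 7, 8, 8, 7, 8, 7, 7, 9, 9, 8, 8, 8, 8, 8, 9, 8, 8, 8, 8, 8, 8, 9, 8, 9, 8, 9, 8, 9]]
```

Both spatulas lie in the tray, and the marker and timer have not moved. I'm handing the job in.

```bash
python3 -c "
from h import *
print(workorder.finish_job())"
```

```text
the job is handed in; nothing more can be done
None
```

I pressed the rivets of both spatulas present (b and c) with the lever on its stop each time and handed the job in at about 59 s, with both lying in the tray and the timer and marker unmoved; c's rivet looks flush, while b's, pressed twice, still shows brass and could be a fraction of a millimetre proud.

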